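# Fetch the small gift box from a crowded craft caddy

### The job

Three tall containers hem in the small cardboard gift box in the dark wooden caddy: first move all three, so that they stand together in the empty plywood tray, then lift the box out and set it in the middle of the cork pad. After that put each of the three containers back in the caddy on the very spot where it stood before. Set everything down gently and upright, and leave the mug, the tape roll and the wooden spool alone.

Things in the scene. Friction and masses are not known exactly. Their poses are not given: they have to be found in the camera images.
- giftbox: The wanted thing: small closed cardboard box with a pale paper band crossed over it, 44 (its x) by 60 (its y) by 40 mm high, 0.1 kg. Origin: centre of its underside; z up. It stands in the caddy at the middle of the far side, its far face about 8 mm from the far wall, with a container about 9 mm away on its left, its right and its near side; once these are gone it can be gripped from above across its 60 mm.
- jar: Round glass jar of 58 mm diameter, its lower part filled with brass-coloured beads and greyish glass above, sloping shoulder from 70 to 82 mm height, closed by a tall cork of 30 mm diameter from 82 to 120 mm (its top). 0.24 kg (may vary). Carried by the cork, which is firmly fixed. Origin: centre of its underside; z up.
- bottle: Round white plastic glue bottle of 56 mm diameter with a paper label, shoulder sloping from 80 to 100 mm height, topped by a black cap of 26 mm diameter from 100 to 140 mm (its top): the tallest of the three. 0.2 kg (may vary). Carried by the cap, which is firmly fixed. Origin: centre of its underside; z up.
- tin: Square steel tin, 52 by 52 mm, lid top at 82 mm height, with a round pale wooden knob of 28 mm diameter from 82 to 124 mm (its top). 0.22 kg (may vary). Carried by the knob, which is firmly fixed. Origin: centre of its underside; z up, x and y along its sides.
- caddy: Fixed dark wooden open box, 142 (its x) by 232 (its y) by 36 mm high, walls and floor 6 mm thick, so its inner floor is 6 mm above the table. Origin: centre of its underside; x points to its far side. Jar, bottle and tin stand in it on three spots, near (-26, 0), (35, 68) and (35, -68) mm in its frame, in any arrangement; the gift box near (35, 0) mm.
- tray: The side area: fixed shallow plywood tray, empty at the start, 262 (its x) by 102 (its y) by 22 mm high, walls and floor 6 mm thick (inner floor 6 mm above the table). Origin: centre of its underside. It has room for the three containers in a row along its x, 80 mm apart. Left or right of the caddy.
- pad: Fixed flat cork pad, 100 by 110 mm and 4 mm thick, on the other side of the caddy from the tray. Origin: centre of its underside. The gift box belongs in its middle, any way round.
- mug: White mug with a handle, 76 mm diameter, 80 mm high, beyond the caddy to the left; to be left alone. Origin: centre of its underside.
- tape: Roll of pale paper tape lying flat, 90 mm diameter, 25 mm high, beyond the caddy to the right; to be left alone. Origin: centre of its underside.
- spool: Empty wooden spool standing on end, 60 mm diameter, 50 mm high, beyond the caddy; to be left alone. Origin: centre of its underside.
There are look-alikes about, which are no part of the job. Leave any blue, orange or purple look-alike of the giftbox alone.

How it is judged:
By the outcome, as a careful person would: the job done as asked, in the order asked, and still so for the second after the job is handed in, with the robot touching nothing.
It also fails if it takes over 144 s, if anything falls off the work surface, if the arm or the gripper's body presses on something with over 40 N, if the wrist force passes 120 N, or if a joint passes its speed limit or range.

### The arm

A 6-joint arm with a two-finger parallel gripper is mounted at the origin on the work surface. World frame = base frame: x ahead of the robot, y to its left, z up, the work surface at z = 0. Lengths are in m, angles in degrees, forces in N, time in s.
With the tool pointing down it reaches from about 0.375 to 0.9 m from the base axis. Payload 3.1 kg.
Tool frame: the origin (TCP) lies on the centre line of the jaws, within the pads' length; the fingertips stand 14 mm ahead of it and the grasp point (between the pads) lies 5 mm behind it (bot.tips_ahead is the distance from the TCP to the fingertips, in m); z points along the fingers, y is the line along which they close (so a half turn about z gives the same grasp; the last joint's range is limited). The gripper opens to 87 mm and grips with 3 to 60 N. Pads are 19 mm wide; open, the fingers measure 117 mm over their backs; the gripper's body (75 mm by 190 mm) begins 51 mm behind the grasp point.
Start: joints at [64.2, 30.224, 82.088, -0, 67.689, -10.227], TCP at [0.168, 0.602, 0.237] pointing down, gripper open.
Joint ranges: [-176.69, 176.69], [-43.24, 126.21], [12.49, 139.97], [-82, 262], [0, 151.66], [-163.58, 163.58]. Speed limits (degrees/s): [159.86, 159.86, 180, 180, 180, 180].

### API

Orientations are given as a 3x3 rotation matrix whose columns are the frame's x, y, z axes.
In Python, from rig import bot gives the robot as it stands.
- The arm moves only by the tool play_rows, never from a script. Its argument "moves" is a list that holds one entry, the list of rows, each a list of 6 numbers: the shift along the tool's x, y, z in mm, then the turn, a rotation vector about the tool's x, y, z in rad. A call has 1 to 5 rows; each row shifts and turns the commanded pose from where the row before left it, along the tool's axes as they then stand; what a row does not reach is not made up. A row lasts 1/10 s, in which the tool goes at most 50 mm and 8.59 degrees, less where a joint would pass 70% of its speed; a pose out of reach is approached as far as the arm can. A call with a gripper value outside its range is refused whole. "fingers" is the opening, from -1 (shut) to 1 (fully open), set as the call begins (left out, the last holds). The fingers move at their own pace and stop on an object; the grip force is fixed at half the most. Time passes only in rows, so rows that do not move let the fingers close. It gives the time, the measured TCP pose, the force, the opening and the grip force at its end, in the units of the state.
- bot.read_state(): the state, without advancing time (a new reading comes with each control period).
- bot.capture(name): name is "side" or "top"; returns a dict with "image" (400x640x3 uint8, blue, green, red), "fx", "fy", "cx", "cy" (pixels), "R" (3x3) and "t" (3): a world point X has camera coordinates R X + t. Camera axes: x right, y down, z forward; pixel columns grow to the right and rows downward; lengths in m; the calibration is good to about 2 mm. A picture is of the moment at which its call begins. There is no depth.
- bot.hand_in(): hands the job in; it is judged then, once.
Trained networks look in a picture, given as the dict that the camera call returned (one of the last four; its "shot" number tells which), for a name from the list of things; names that differ only in an ending like _2 or _b are one class to them, and where a whole thing is asked for, a point or a joint stands for the part that bears it (a point fixed in the world has none). Each returns a list of dicts, best first, with "confidence" (0 to 1); they miss things now and then, are a little off and sometimes report something else, mostly with a low value. They report only what shows in the picture. A call takes as long as a camera call. They do not tell look-alikes from the thing itself.
- bot.search_frame(picture, query): "centre" ([column, row] in pixels, amid what is visible of it).
- bot.silhouettes(picture, query): "pixels" (400x640 bool, what is visible of it) and "centre" ([column, row] in pixels, amid what is visible of it).
- bot.pinpoint(picture, query): "centre" ([column, row] in pixels: a listed point, or the origin of a listed thing).
The state is a dict: "time_s": time; "joint_positions": joint angles; "qvel": joint speeds; "tau": joint torques, N m; "position": TCP position; "tcp_rot": TCP orientation; "force": force on the tool from outside, world axes, zero at the start; "moment": the same for the moment, N m; "opening": opening from 0.0 (shut) to 1.0 (fully open); "grasp_force": force on a finger pad.
Only numpy, scipy, OpenCV 4.12 (cv2) and the standard library are available. Lean on these libraries where they do the work, as an engineer would, in place of code of your own. Each camera call takes 0.05 s, during which the arm holds its last target. There are 200 camera calls.

## Working session

There is one attempt and no reset: what is moved stays moved. The work goes in short steps, Python scripts to look and compute and a tool call to move; the robot and the scene stay as the last step left them, time stands still between calls to the robot, and variables do not carry over. Pictures are saved under pics/ and viewed, at most 14 in all, crops included, and the job is handed in when it is done.

Besides the shell and the picture viewer there is one more tool, called after ">>>" by a JSON object that holds its "fn" and its "kwargs". play_rows: Moves the arm, as the interface text tells. Its arguments: {"type":"object","properties":{"moves":{"type":"array","items":{"type":"array","items":{"type":"array","items":{"type":"number"}}}},"fingers":{"type":"number"}},"required":["moves"]}

```bash
ls; mkdir -p pics; python3 - <<'E'
from rig import bot
import cv2,numpy as np
for n in ["top","side"]:
    p=bot.capture(n); cv2.imwrite(f"pics/{n}0.png",p["image"])
    print(n,p["fx"],p["cx"],p["cy"],np.round(p["R"],4).tolist(),np.round(p["t"],4).tolist())
    for q in ["giftbox","jar","bottle","tin","caddy","tray","pad"]:
        print(q,[(np.round(d["centre"],1).tolist(),round(d["confidence"],2)) for d in bot.pinpoint(p,q)[:3]])
s=bot.read_state();print(s)
E
```

```text
pics
top 378.08249427900125 325.6313047952427 201.03534509577824 [[0.0111, -0.9999, 0.0037], [-0.9864, -0.0116, -0.1639], [0.1639, -0.0018, -0.9865]] [0.0005, 0.5748, 0.9155]
giftbox [([391.8, 217.5], 0.92), ([323.1, 217.2], 0.75), ([354.5, 176.0], 0.58)]
jar [([350.5, 218.2], 0.63), ([323.9, 230.8], 0.62)]
bottle [([325.0, 235.6], 0.6)]
tin [([298.1, 217.4], 0.62)]
caddy [([320.8, 230.9], 0.62)]
tray [([445.7, 243.8], 0.89)]
pad [([219.5, 232.4], 0.8)]
side 419.6473391628044 322.68582520876424 206.17025316949048 [[0.6539, -0.7565, 0.0096], [-0.489, -0.4322, -0.7577], [0.5773, 0.4907, -0.6526]] [-0.3905, 0.3265, 0.5529]
giftbox [([305.7, 175.6], 0.84), ([375.4, 278.1], 0.8), ([296.7, 231.2], 0.79)]
jar [([324.9, 247.8], 0.81), ([266.1, 150.6], 0.44)]
bottle [([280.2, 243.8], 0.97)]
tin [([274.7, 217.7], 0.56)]
caddy [([284.7, 244.8], 0.61)]
tray [([268.5, 150.2], 0.63), ([421.2, 351.0], 0.6)]
pad [([203.3, 187.8], 0.93)]
{'time_s': 0.8, 'joint_positions': array([ 6.42008594e+01,  3.02211477e+01,  8.20879163e+01, -1.47633836e-04,
        6.76912176e+01, -1.02285031e+01]), 'qvel': array([-0.03837845,  0.04082092,  0.08978765,  0.00577249, -0.04074595,
       -0.0176555 ]), 'tau': array([-3.42524727e-04, -4.39932847e+01, -1.76983613e+01,  6.34136307e-02,
        5.00568410e-02,  1.27026522e-05]), 'position': array([0.16773654, 0.60203622, 0.23657249]), 'tcp_rot': array([[-9.63300517e-01,  2.68425249e-01,  6.82990742e-09],
       [ 2.68425249e-01,  9.63300517e-01, -5.46321118e-06],
       [-1.47304307e-06, -5.26088083e-06, -1.00000000e+00]]), 'force': array([-0.6858104 , -0.13738317,  0.24263462]), 'moment': array([ 0.00876393, -0.01820404,  0.01188629]), 'grasp_force': 0.0, 'opening': 0.9992082505930273}
```

```bash
python3 - <<'E'
import cv2
i=cv2.imread("pics/top0.png")[140:300,160:500]; cv2.imwrite("pics/top0c.png",cv2.resize(i,None,fx=2.35,fy=2.35,interpolation=cv2.INTER_CUBIC))
E
```

```text
(no output)
```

View pics/top0.png

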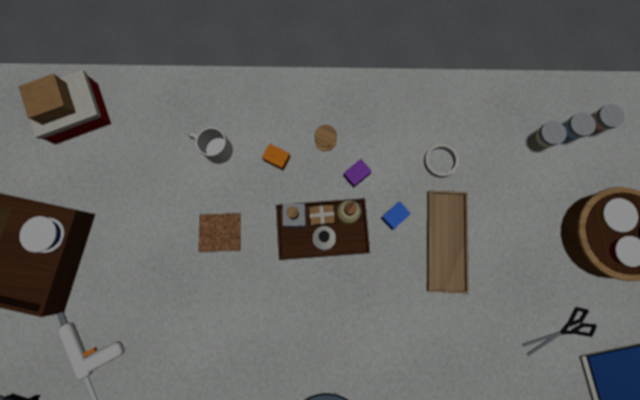

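View pics/side0.png

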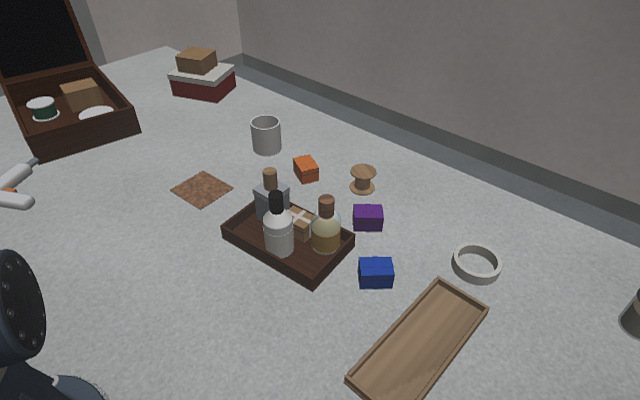

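View pics/top0c.png

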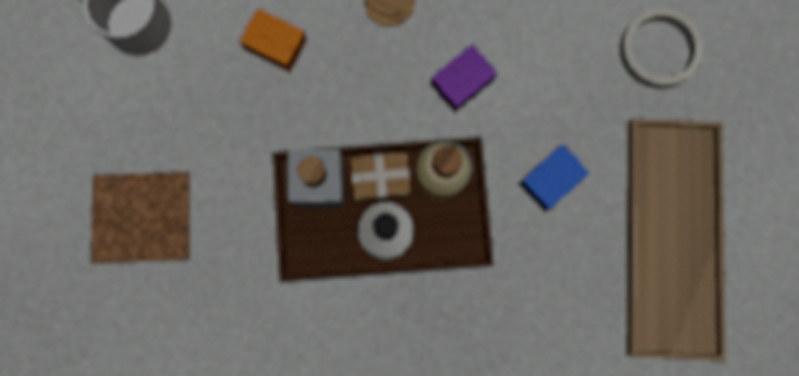

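Top view: the tin (knob about 292,212) is far left and the bottle (about 324,236) is near-middle. The jar (about 349,208) is far right, with the gift box at 321,214 between them. The pad is at 219,232 and the tray at 447,242; blue, orange and purple decoys lie outside the caddy. Next I fit the poses.

```bash
cat > h.py <<'E'
from rig import bot
import cv2,numpy as np
from scipy.optimize import least_squares
def proj(p,X):
    c=np.asarray(X)@np.array(p["R"]).T+p["t"]; return np.c_[p["fx"]*c[:,0]/c[:,2]+p["cx"],p["fy"]*c[:,1]/c[:,2]+p["cy"]]
def back(p,uv,z):
    d=np.array([(uv[0]-p["cx"])/p["fx"],(uv[1]-p["cy"])/p["fy"],1]); R=np.array(p["R"]); o=-R.T@p["t"]; d=R.T@d
    return o+d*(z-o[2])/d[2]
def fitrect(p,uv,sx,sy,z,x0):
    L=np.array([[sx,sy],[sx,-sy],[-sx,-sy],[-sx,sy]])/2   # far-left, far-right, near-right, near-left
    def f(q):
        c,s=np.cos(q[2]),np.sin(q[2]); X=L@np.array([[c,s],[-s,c]])+q[:2]
        return (proj(p,np.c_[X,np.full(4,z)])-uv).ravel()
    r=least_squares(f,x0); return r.x,np.round(r.fun,1)
E
python3 - <<'E'
from h import *
p=bot.capture("top"); s=bot.capture("side")
C=lambda a:np.array(a)/2.35+[160,140]-0.3
for n,uv,sx,sy,z in [("caddy",C([[275,153],[481,139],[492,264],[281,280]]),.142,.232,.036),("tray",C([[629,120],[721,124],[722,359],[628,355]]),.262,.102,.022),("pad",C([[93,175],[188,173],[189,260],[92,263]]),.10,.11,.004)]:
    q,r=fitrect(p,uv,sx,sy,z,[.6,0,0]); print(n,np.round(q[:2],4),"yaw",np.degrees(q[2]).round(2),r)
    if n=="caddy": cad=q
c,sn=np.cos(cad[2]),np.sin(cad[2])
for n,uvt,z,loc,uvs in [("tin",(312,170),.130,(.035,.068),(270,172)),("jar",(447,158),.126,(.035,-.068),(326.5,199)),("bottle",(386,226),.146,(-.026,0),(276,194)),("giftbox",(380,176),.046,(.035,0),None)]:
    print(n,"top",back(p,C(uvt),z).round(4),"side",None if uvs is None else back(s,uvs,z).round(4),"nominal",(cad[:2]+[c*loc[0]-sn*loc[1],sn*loc[0]+c*loc[1]]).round(4))
a=s["image"][155:270,210:365]; cv2.imwrite("pics/s1.png",cv2.resize(a,None,fx=5,fy=5,interpolation=cv2.INTER_CUBIC))
a=p["image"][190:270,270:375]; cv2.imwrite("pics/t1.png",cv2.resize(a,None,fx=7,fy=7,interpolation=cv2.INTER_CUBIC))
E
```

```text
caddy [0.5063 0.0145] yaw 4.72 [-1.2 -0.8  0.9 -1.2  1.2  1.  -1.   0.8]
tray [ 0.4798 -0.3062] yaw -2.35 [ 0.2 -1.2 -0.2 -0.9  0.3  1.2 -0.2  0.8]
pad [0.4958 0.2846] yaw 2.65 [-0.4 -0.1  0.8 -0.7  0.3  0.3 -0.7  0.5]
tin top [0.5343 0.0837 0.13  ] side [0.5313 0.0797 0.13  ] nominal [0.5355 0.0851]
jar top [ 0.5484 -0.0495  0.126 ] side [ 0.5453 -0.0524  0.126 ] nominal [ 0.5467 -0.0504]
bottle top [0.4789 0.0101 0.146 ] side [0.4785 0.0076 0.146 ] nominal [0.4803 0.0123]
giftbox top [0.54   0.0174 0.046 ] side None nominal [0.5411 0.0173]
```

View pics/s1.png

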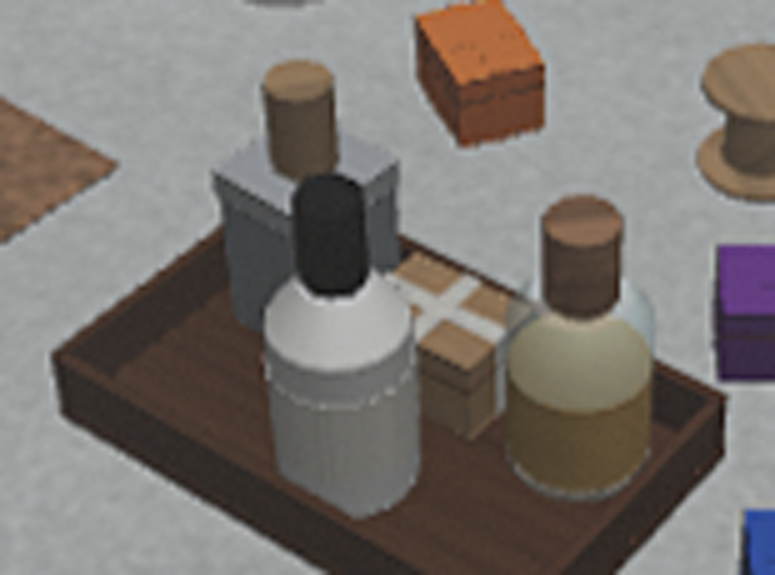

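View pics/t1.png

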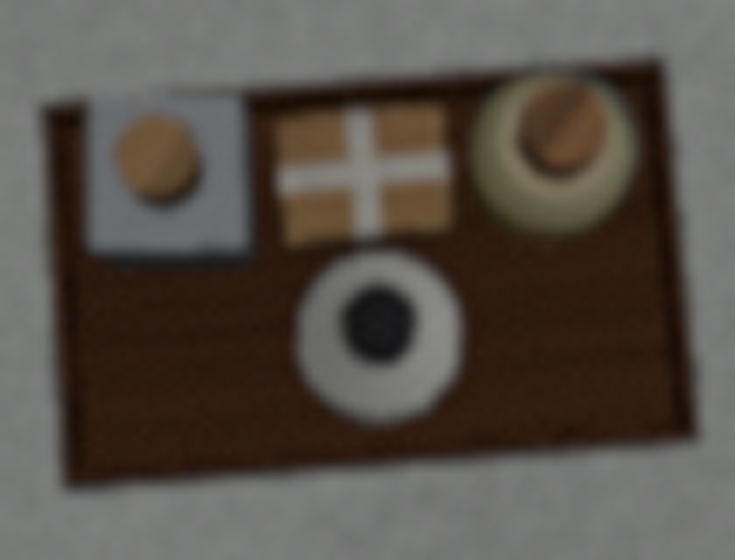

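The poses agree between the two views to within about 3 mm: tin (.534,.082), jar (.546,-.052), bottle (.479,.009). I'll align the yaw with the caddy and fly above the bottle.

>>> {"fn": "play_rows", "kwargs": {"moves": [[[0,0,0,0,0,-0.1157],[0,0,0,0,0,-0.1157],[0,0,0,0,0,-0.1157]]], "fingers": 0.2}}

```text
time_s: 1.2
position: [0.1678, 0.602, 0.2365]
tcp_rot: [[-0.997, -0.08, -0.0], [-0.08, 0.997, -0.0], [0.0, -0.0, -1.0]]
force: [0.2, -0.5, -0.0]
opening: 0.81
grasp_force: 0.0
```

>>> {"fn": "play_rows", "kwargs": {"moves": [[[-16.6,-38.4,0,0,0,0],[-16.6,-38.4,0,0,0,0],[-16.6,-38.4,0,0,0,0],[-16.6,-38.4,0,0,0,0],[-16.6,-38.4,0,0,0,0]]]}}

```text
time_s: 1.7
position: [0.2655, 0.4155, 0.2368]
tcp_rot: [[-0.997, -0.076, 0.001], [-0.076, 0.997, 0.0], [-0.001, 0.0, -1.0]]
force: [1.4, -0.2, -0.3]
opening: 0.604
grasp_force: 0.0
```

>>> {"fn": "play_rows", "kwargs": {"moves": [[[-16.6,-38.4,0,0,0,0],[-16.6,-38.4,0,0,0,0],[-16.6,-38.4,0,0,0,0],[-16.6,-38.4,0,0,0,0],[-16.6,-38.4,0,0,0,0]]]}}

```text
time_s: 2.2
position: [0.3629, 0.2302, 0.2369]
tcp_rot: [[-0.997, -0.075, 0.001], [-0.075, 0.997, 0.0], [-0.001, 0.0, -1.0]]
force: [0.7, 0.4, 0.4]
opening: 0.601
grasp_force: 0.0
```

>>> {"fn": "play_rows", "kwargs": {"moves": [[[-16.6,-38.4,0,0,0,0],[-16.6,-38.4,0,0,0,0],[-16.6,-38.4,0,0,0,0],[-16.6,-38.4,0,0,0,0],[-16.6,-38.4,0,0,0,0]]]}}

```text
time_s: 2.7
position: [0.4601, 0.0447, 0.2368]
tcp_rot: [[-0.997, -0.075, 0.001], [-0.075, 0.997, 0.0], [-0.001, 0.0, -1.0]]
force: [0.5, -0.6, 0.7]
opening: 0.598
grasp_force: 0.0
```

>>> {"fn": "play_rows", "kwargs": {"moves": [[[0,0,10,0,0,0],[0,0,20,0,0,0],[0,0,5,0,0,0],[0,0,0,0,0,0],[0,0,0,0,0,0]]]}}

```text
time_s: 3.2
position: [0.4594, 0.047, 0.2019]
tcp_rot: [[-0.997, -0.076, 0.0], [-0.076, 0.997, 0.0], [-0.0, -0.0, -1.0]]
force: [0.1, -0.5, 1.0]
opening: 0.599
grasp_force: 0.0
```

>>> {"fn": "play_rows", "kwargs": {"moves": [[[-8.3,-19.7,0,0,0,0],[-8.4,-19.7,0,0,0,0],[0,0,20,0,0,0],[0,0,15,0,0,0],[0,0,0,0,0,0]]]}}

```text
time_s: 3.7
position: [0.4782, 0.0088, 0.1659]
tcp_rot: [[-0.997, -0.076, -0.002], [-0.076, 0.997, 0.001], [0.002, 0.001, -1.0]]
force: [-0.2, -0.4, 0.1]
opening: 0.603
grasp_force: 0.0
```

```bash
python3 - <<'E'
from h import *
s=bot.capture("side"); print(bot.read_state()["position"])
a=s["image"][95:245,200:400]; cv2.imwrite("pics/s2.png",cv2.resize(a,None,fx=4,fy=4,interpolation=cv2.INTER_CUBIC))
P=bot.read_state()["position"]+np.array([0,0,-.014]); print("tip px crop",(proj(s,[P])-[200,95])*4)
E
```

```text
[0.47880192 0.00879554 0.16667226]
tip px crop [[301.73251402 382.64849186]]
```

View pics/s2.png

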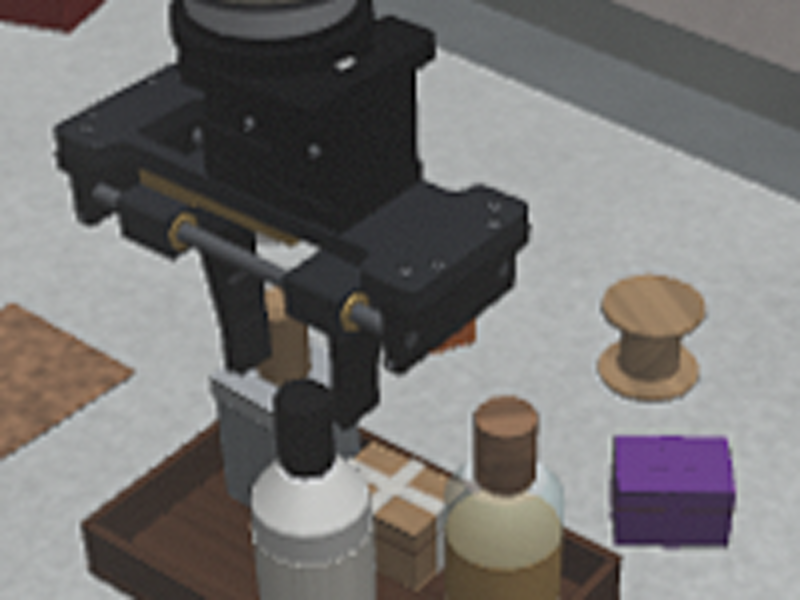

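The fingertips straddle the black cap, whose top is at about (304,396) in the crop, and they are centred on it. Descend and grip.

>>> {"fn": "play_rows", "kwargs": {"moves": [[[0,0,10,0,0,0],[0,0,15,0,0,0],[0,0,12,0,0,0],[0,0,6,0,0,0],[0,0,0,0,0,0]]]}}

```text
time_s: 4.25
position: [0.4788, 0.0086, 0.1232]
tcp_rot: [[-0.997, -0.076, -0.001], [-0.076, 0.997, 0.0], [0.001, 0.0, -1.0]]
force: [-0.0, 0.1, 0.1]
opening: 0.602
grasp_force: 0.0
```

>>> {"fn": "play_rows", "kwargs": {"moves": [[[0,0,0,0,0,0],[0,0,0,0,0,0],[0,0,0,0,0,0],[0,0,0,0,0,0],[0,0,0,0,0,0]]], "fingers": -1}}

```text
time_s: 4.75
position: [0.479, 0.0084, 0.1237]
tcp_rot: [[-0.997, -0.075, 0.0], [-0.075, 0.997, -0.0], [-0.0, -0.0, -1.0]]
force: [1.0, 0.5, 1.7]
opening: 0.288
grasp_force: 29.9
```

>>> {"fn": "play_rows", "kwargs": {"moves": [[[0,0,0,0,0,0],[0,0,0,0,0,0],[0,0,0,0,0,0]]]}}

```text
time_s: 5.05
position: [0.4791, 0.0084, 0.1237]
tcp_rot: [[-0.997, -0.075, 0.0], [-0.075, 0.997, 0.0], [-0.0, -0.0, -1.0]]
force: [-0.1, 1.0, 1.7]
opening: 0.295
grasp_force: 29.9
```

>>> {"fn": "play_rows", "kwargs": {"moves": [[[0,0,-3,0,0,0],[0,0,-7,0,0,0],[0,0,-10,0,0,0],[0,0,-15,0,0,0],[0,0,-15,0,0,0]]]}}

```text
time_s: 5.55
position: [0.4788, 0.0084, 0.1745]
tcp_rot: [[-0.997, -0.075, -0.0], [-0.075, 0.997, -0.0], [0.0, -0.0, -1.0]]
force: [0.2, -0.5, -2.5]
opening: 0.29
grasp_force: 29.9
```

>>> {"fn": "play_rows", "kwargs": {"moves": [[[0,0,-15,0,0,0],[0,0,-12,0,0,0],[0,0,-8,0,0,0],[0,0,-5,0,0,0],[0,0,0,0,0,0]]]}}

```text
time_s: 6.05
position: [0.4793, 0.0083, 0.2142]
tcp_rot: [[-0.997, -0.075, 0.001], [-0.075, 0.997, -0.0], [-0.001, -0.0, -1.0]]
force: [-0.3, 0.6, -1.9]
opening: 0.293
grasp_force: 29.9
```

>>> {"fn": "play_rows", "kwargs": {"moves": [[[2.1,-6.1,0,0,0,0],[4.1,-12.2,0,0,0,0],[6.2,-18.3,0,0,0,0],[8.2,-24.4,0,0,0,0],[8.2,-24.4,0,0,0,0]]]}}

```text
time_s: 6.55
position: [0.4558, -0.0804, 0.213]
tcp_rot: [[-0.997, -0.076, -0.001], [-0.076, 0.997, 0.0], [0.001, 0.0, -1.0]]
force: [0.6, -0.2, -1.8]
opening: 0.291
grasp_force: 29.9
```

>>> {"fn": "play_rows", "kwargs": {"moves": [[[9,-26.9,0,0,0,0],[9,-26.9,0,0,0,0],[9,-26.9,0,0,0,0],[9,-26.9,0,0,0,0],[9,-26.9,0,0,0,0]]]}}

```text
time_s: 7.05
position: [0.4206, -0.2182, 0.213]
tcp_rot: [[-0.997, -0.074, -0.001], [-0.074, 0.997, 0.001], [0.001, 0.001, -1.0]]
force: [-0.1, -0.1, -1.4]
opening: 0.291
grasp_force: 29.9
```

>>> {"fn": "play_rows", "kwargs": {"moves": [[[8.2,-24.4,0,0,0,0],[8.2,-24.4,0,0,0,0],[6.2,-18.3,0,0,0,0],[4.1,-12.2,0,0,0,0],[2.1,-6.1,0,0,0,0]]]}}

```text
time_s: 7.55
position: [0.3988, -0.3051, 0.2131]
tcp_rot: [[-0.997, -0.073, -0.001], [-0.073, 0.997, 0.0], [0.001, 0.001, -1.0]]
force: [-0.4, 0.8, -2.0]
opening: 0.29
grasp_force: 29.9
```

>>> {"fn": "play_rows", "kwargs": {"moves": [[[0,0,10,0,0,0],[0,0,20,0,0,0],[0,0,20,0,0,0],[0,0,15,0,0,0],[0,0,8,0,0,0]]]}}

```text
time_s: 8.05
position: [0.399, -0.3017, 0.1387]
tcp_rot: [[-0.997, -0.076, -0.002], [-0.076, 0.997, 0.003], [0.002, 0.003, -1.0]]
force: [0.9, 1.0, -1.2]
opening: 0.288
grasp_force: 29.9
```

>>> {"fn": "play_rows", "kwargs": {"moves": [[[0,0,5,0,0,0],[0,0,4,0,0,0],[0,0,3,0,0,0],[0,0,0,0,0,0],[0,0,0,0,0,0]]]}}

```text
time_s: 8.55
position: [0.3998, -0.304, 0.1289]
tcp_rot: [[-0.997, -0.075, 0.001], [-0.075, 0.997, -0.001], [-0.0, -0.001, -1.0]]
force: [1.1, -0.1, -2.9]
opening: 0.287
grasp_force: 29.9
```

```bash
python3 - <<'E'
from h import *
p=bot.capture("top"); s=bot.capture("side"); st=bot.read_state(); print(st["position"],st["force"])
a=np.hstack([cv2.resize(p["image"][180:300,400:520],None,fx=3.3,fy=3.3),cv2.resize(s["image"][200:400,300:500],None,fx=1.98,fy=1.98)]); cv2.imwrite("pics/b1.png",a)
E
```

```text
[ 0.39985135 -0.30405759  0.12897885] [ 0.31178089  0.82317216 -1.24541827]
```

View pics/b1.png

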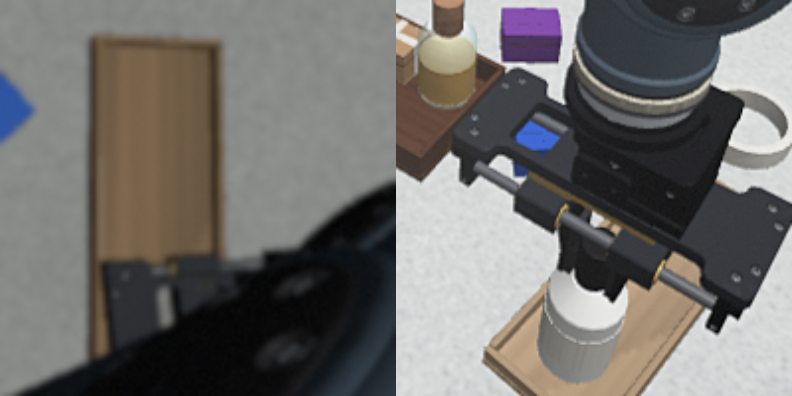

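The bottle hangs inside the near end of the tray, about 5 mm above its floor. Lower, release, retreat.

>>> {"fn": "play_rows", "kwargs": {"moves": [[[0,0,2,0,0,0],[0,0,1.5,0,0,0],[0,0,1,0,0,0],[0,0,0.5,0,0,0],[0,0,0,0,0,0]]]}}

```text
time_s: 9.15
position: [0.3997, -0.3037, 0.1238]
tcp_rot: [[-0.997, -0.075, 0.0], [-0.075, 0.997, -0.0], [-0.0, -0.0, -1.0]]
force: [0.3, -0.1, 1.5]
opening: 0.291
grasp_force: 29.9
```

>>> {"fn": "play_rows", "kwargs": {"moves": [[[0,0,0.3,0,0,0],[0,0,0,0,0,0]]]}}

```text
time_s: 9.35
position: [0.3998, -0.3037, 0.1237]
tcp_rot: [[-0.997, -0.075, 0.0], [-0.075, 0.997, -0.0], [-0.0, -0.0, -1.0]]
force: [-0.5, 1.4, 4.8]
opening: 0.288
grasp_force: 29.9
```

>>> {"fn": "play_rows", "kwargs": {"moves": [[[0,0,0,0,0,0],[0,0,0,0,0,0],[0,0,0,0,0,0],[0,0,0,0,0,0]]], "fingers": 0.2}}

```text
time_s: 9.75
position: [0.3997, -0.3039, 0.1231]
tcp_rot: [[-0.997, -0.075, 0.0], [-0.075, 0.997, -0.0], [0.0, -0.0, -1.0]]
force: [-0.5, -0.4, 0.4]
opening: 0.548
grasp_force: 0.0
```

>>> {"fn": "play_rows", "kwargs": {"moves": [[[0,0,-5,0,0,0],[0,0,-15,0,0,0],[0,0,-20,0,0,0],[0,0,-17,0,0,0],[0,0,0,0,0,0]]]}}

```text
time_s: 10.25
position: [0.4008, -0.3051, 0.1825]
tcp_rot: [[-0.997, -0.075, 0.004], [-0.075, 0.997, -0.004], [-0.003, -0.005, -1.0]]
force: [0.6, -0.9, -0.2]
opening: 0.601
grasp_force: 0.0
```

>>> {"fn": "play_rows", "kwargs": {"moves": [[[-23.6,34.3,0,0,0,0],[-23.6,34.3,0,0,0,0],[-23.6,34.3,0,0,0,0],[-23.6,34.3,0,0,0,0]]]}}

```text
time_s: 10.65
position: [0.4837, -0.1584, 0.1795]
tcp_rot: [[-0.997, -0.074, -0.001], [-0.074, 0.997, 0.001], [0.001, 0.001, -1.0]]
force: [-0.8, -0.0, 0.4]
opening: 0.602
grasp_force: 0.0
```

>>> {"fn": "play_rows", "kwargs": {"moves": [[[-23.6,34.3,0,0,0,0],[-23.6,34.3,0,0,0,0],[-23.6,34.3,0,0,0,0],[0,0,30,0,0,0],[0,0,0,0,0,0]]]}}

```text
time_s: 11.15
position: [0.5439, -0.0498, 0.1469]
tcp_rot: [[-0.997, -0.078, -0.008], [-0.078, 0.997, 0.002], [0.008, 0.003, -1.0]]
force: [-0.9, 0.5, -0.9]
opening: 0.6
grasp_force: 0.0
```

```bash
python3 - <<'E'
from h import *
s=bot.capture("side"); st=bot.read_state(); print(st["position"])
print("tip px crop",(proj(s,[st["position"]+[0,0,-.014]])-[200,100])*2.6)
a=cv2.resize(s["image"][100:330,200:500],None,fx=2.6,fy=2.6,interpolation=cv2.INTER_CUBIC); cv2.imwrite("pics/j1.png",a)
E
```

```text
[ 0.54433118 -0.05088683  0.14815224]
tip px crop [[326.46810866 248.08146594]]
```

View pics/j1.png

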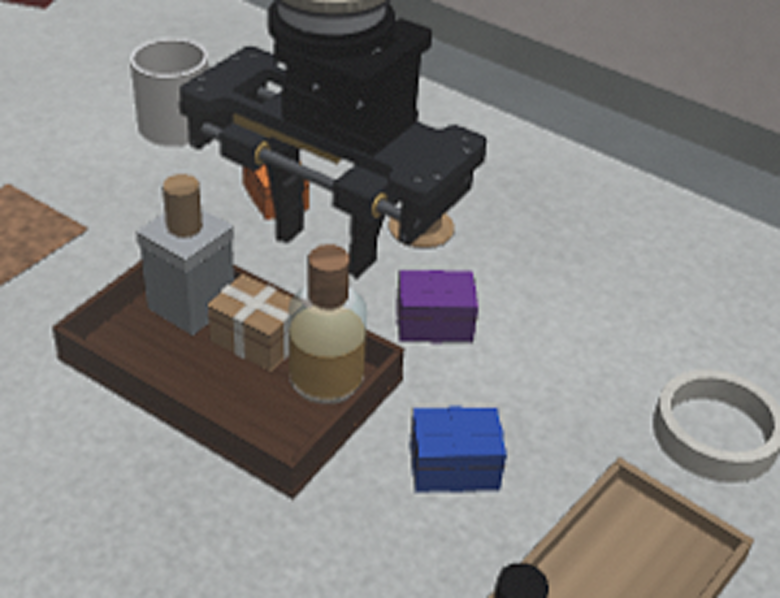

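The jar's cork (top at about 328,258 in the crop) is centred below the fingers to within 1–2 mm. Descend and grip.

>>> {"fn": "play_rows", "kwargs": {"moves": [[[0,0,10,0,0,0],[0,0,15,0,0,0],[0,0,12,0,0,0],[0,0,6,0,0,0],[0,0,0,0,0,0]]]}}

```text
time_s: 11.7
position: [0.5457, -0.0524, 0.1065]
tcp_rot: [[-0.997, -0.074, -0.002], [-0.074, 0.997, 0.001], [0.002, 0.001, -1.0]]
force: [0.0, 0.1, -0.1]
opening: 0.599
grasp_force: 0.0
```

>>> {"fn": "play_rows", "kwargs": {"moves": [[[0,0,0,0,0,0],[0,0,0,0,0,0],[0,0,0,0,0,0],[0,0,0,0,0,0],[0,0,0,0,0,0]]], "fingers": -1}}

```text
time_s: 12.2
position: [0.5466, -0.0517, 0.1077]
tcp_rot: [[-0.997, -0.075, 0.001], [-0.075, 0.997, 0.0], [-0.001, -0.0, -1.0]]
force: [-0.3, 0.4, 1.7]
opening: 0.34
grasp_force: 29.9
```

>>> {"fn": "play_rows", "kwargs": {"moves": [[[0,0,0,0,0,0],[0,0,0,0,0,0],[0,0,0,0,0,0]]]}}

```text
time_s: 12.5
position: [0.5466, -0.0518, 0.1076]
tcp_rot: [[-0.997, -0.075, 0.001], [-0.075, 0.997, 0.0], [-0.001, 0.0, -1.0]]
force: [0.6, 0.9, 4.1]
opening: 0.336
grasp_force: 29.9
```

>>> {"fn": "play_rows", "kwargs": {"moves": [[[0,0,-3,0,0,0],[0,0,-7,0,0,0],[0,0,-10,0,0,0],[0,0,-15,0,0,0],[0,0,-15,0,0,0]]]}}

```text
time_s: 13.0
position: [0.5461, -0.052, 0.158]
tcp_rot: [[-0.997, -0.075, -0.001], [-0.075, 0.997, -0.0], [0.001, 0.0, -1.0]]
force: [-0.0, 0.6, -3.1]
opening: 0.339
grasp_force: 29.9
```

>>> {"fn": "play_rows", "kwargs": {"moves": [[[0,0,-15,0,0,0],[0,0,-12,0,0,0],[0,0,-8,0,0,0],[0,0,-5,0,0,0],[0,0,0,0,0,0]]]}}

```text
time_s: 13.5
position: [0.5466, -0.052, 0.1978]
tcp_rot: [[-0.997, -0.075, 0.001], [-0.075, 0.997, -0.0], [-0.001, -0.0, -1.0]]
force: [1.0, 0.1, -1.7]
opening: 0.336
grasp_force: 29.9
```

>>> {"fn": "play_rows", "kwargs": {"moves": [[[0.1,-5.1,0,0,0,0],[0.2,-10.3,0,0,0,0],[0.4,-15.4,0,0,0,0],[0.5,-20.6,0,0,0,0],[0.5,-20.6,0,0,0,0]]]}}

```text
time_s: 14.0
position: [0.55, -0.1258, 0.1968]
tcp_rot: [[-0.997, -0.075, -0.0], [-0.075, 0.997, -0.0], [0.001, -0.0, -1.0]]
force: [0.2, 0.7, -2.7]
opening: 0.338
grasp_force: 29.9
```

>>> {"fn": "play_rows", "kwargs": {"moves": [[[0.5,-22.7,0,0,0,0],[0.5,-22.7,0,0,0,0],[0.5,-22.7,0,0,0,0],[0.5,-22.7,0,0,0,0],[0.5,-22.7,0,0,0,0]]]}}

```text
time_s: 14.5
position: [0.5556, -0.2397, 0.1967]
tcp_rot: [[-0.997, -0.074, -0.001], [-0.074, 0.997, 0.0], [0.001, 0.0, -1.0]]
force: [1.1, 0.6, -2.3]
opening: 0.339
grasp_force: 29.9
```

>>> {"fn": "play_rows", "kwargs": {"moves": [[[0.5,-20.6,0,0,0,0],[0.5,-20.6,0,0,0,0],[0.4,-15.4,0,0,0,0],[0.2,-10.3,0,0,0,0],[0.1,-5.1,0,0,0,0]]]}}

```text
time_s: 15.0
position: [0.5598, -0.3102, 0.1971]
tcp_rot: [[-0.997, -0.074, 0.0], [-0.074, 0.997, 0.0], [-0.0, 0.0, -1.0]]
force: [0.7, -0.1, -1.5]
opening: 0.336
grasp_force: 29.9
```

>>> {"fn": "play_rows", "kwargs": {"moves": [[[0,0,10,0,0,0],[0,0,20,0,0,0],[0,0,20,0,0,0],[0,0,15,0,0,0],[0,0,8,0,0,0]]]}}

```text
time_s: 15.5
position: [0.559, -0.3075, 0.1222]
tcp_rot: [[-0.997, -0.076, -0.003], [-0.076, 0.997, 0.003], [0.003, 0.003, -1.0]]
force: [0.4, 0.6, -2.2]
opening: 0.338
grasp_force: 29.9
```

>>> {"fn": "play_rows", "kwargs": {"moves": [[[0,0,5,0,0,0],[0,0,4,0,0,0],[0,0,3,0,0,0],[0,0,0,0,0,0],[0,0,0,0,0,0]]]}}

```text
time_s: 16.0
position: [0.5601, -0.3094, 0.1127]
tcp_rot: [[-0.997, -0.075, 0.001], [-0.075, 0.997, -0.001], [-0.001, -0.001, -1.0]]
force: [-0.0, -0.1, -2.7]
opening: 0.335
grasp_force: 29.9
```

>>> {"fn": "play_rows", "kwargs": {"moves": [[[0,0,2,0,0,0],[0,0,1.5,0,0,0],[0,0,1,0,0,0],[0,0,0.8,0,0,0],[0,0,0,0,0,0]]]}}

```text
time_s: 16.5
position: [0.56, -0.3091, 0.1077]
tcp_rot: [[-0.997, -0.075, 0.001], [-0.075, 0.997, -0.0], [-0.001, -0.0, -1.0]]
force: [-0.6, 1.4, 2.4]
opening: 0.334
grasp_force: 29.9
```

>>> {"fn": "play_rows", "kwargs": {"moves": [[[0,0,0,0,0,0],[0,0,0,0,0,0],[0,0,0,0,0,0],[0,0,0,0,0,0]]], "fingers": 0.2}}

```text
time_s: 16.9
position: [0.5599, -0.3093, 0.1069]
tcp_rot: [[-0.997, -0.075, 0.0], [-0.075, 0.997, -0.0], [-0.0, -0.0, -1.0]]
force: [-0.4, -0.2, -0.1]
opening: 0.57
grasp_force: 0.0
```

>>> {"fn": "play_rows", "kwargs": {"moves": [[[0,0,-5,0,0,0],[0,0,-15,0,0,0],[0,0,-20,0,0,0],[0,0,-20,0,0,0],[0,0,0,0,0,0]]]}}

```text
time_s: 17.4
position: [0.5619, -0.3108, 0.1712]
tcp_rot: [[-0.997, -0.075, 0.007], [-0.075, 0.997, -0.005], [-0.006, -0.006, -1.0]]
force: [0.1, -1.2, 0.8]
opening: 0.602
grasp_force: 0.0
```

>>> {"fn": "play_rows", "kwargs": {"moves": [[[-0.4,39.2,0,0,0,0],[-0.4,39.2,0,0,0,0],[-0.4,39.2,0,0,0,0],[-0.4,39.2,0,0,0,0],[-0.4,39.2,0,0,0,0]]]}}

```text
time_s: 17.9
position: [0.5466, -0.1121, 0.1668]
tcp_rot: [[-0.997, -0.075, -0.0], [-0.075, 0.997, 0.0], [0.0, 0.0, -1.0]]
force: [1.3, 0.0, -0.4]
opening: 0.599
grasp_force: 0.0
```

>>> {"fn": "play_rows", "kwargs": {"moves": [[[-0.4,39.2,0,0,0,0],[-0.4,39.2,0,0,0,0],[-0.4,39.2,0,0,0,0],[-0.4,39.2,0,0,0,0],[-0.4,39.2,0,0,0,0]]]}}

```text
time_s: 18.4
position: [0.5338, 0.0836, 0.1668]
tcp_rot: [[-0.997, -0.075, -0.0], [-0.075, 0.997, 0.0], [0.0, 0.0, -1.0]]
force: [0.2, 0.8, -0.1]
opening: 0.596
grasp_force: 0.0
```

>>> {"fn": "play_rows", "kwargs": {"moves": [[[0,0,14,0,0,0],[0,0,0,0,0,0],[0,0,0,0,0,0]]]}}

```text
time_s: 18.7
position: [0.5341, 0.0819, 0.1528]
tcp_rot: [[-0.997, -0.075, -0.001], [-0.075, 0.997, -0.0], [0.001, -0.0, -1.0]]
force: [1.1, 0.2, 0.0]
opening: 0.595
grasp_force: 0.0
```

```bash
python3 - <<'E'
from h import *
s=bot.capture("side"); st=bot.read_state(); print(st["position"])
print("tip px crop",(proj(s,[st["position"]+[0,0,-.014]])-[200,100])*2.6)
a=cv2.resize(s["image"][100:330,200:500],None,fx=2.6,fy=2.6,interpolation=cv2.INTER_CUBIC); cv2.imwrite("pics/k1.png",a)
E
```

```text
[0.53451008 0.08146189 0.15305507]
tip px crop [[182.61114641 174.48520683]]
```

View pics/k1.png

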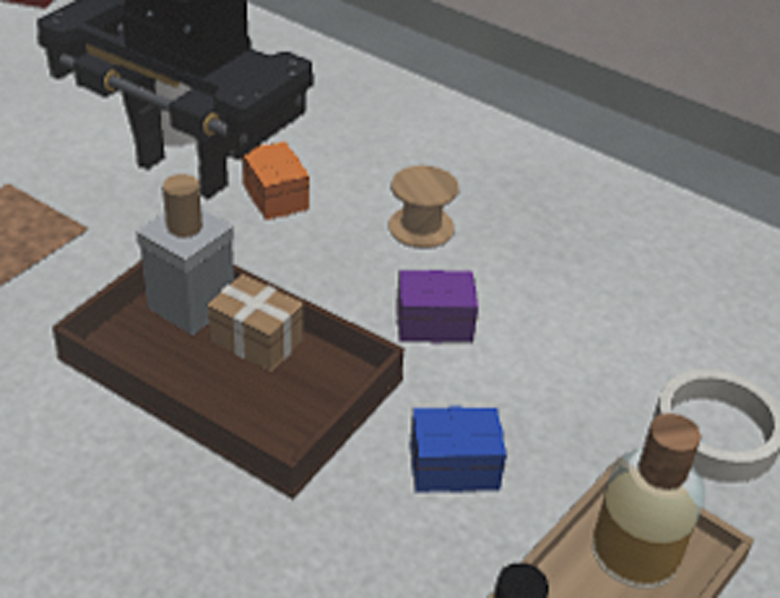

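The knob (top at about 182,185 in the crop) is centred, and the jar and bottle stand upright in the tray. Grip the tin and carry it to the middle slot (.480,-.306).

>>> {"fn": "play_rows", "kwargs": {"moves": [[[0,0,10,0,0,0],[0,0,15,0,0,0],[0,0,13,0,0,0],[0,0,7,0,0,0],[0,0,0,0,0,0]]]}}

```text
time_s: 19.25
position: [0.5335, 0.0817, 0.1066]
tcp_rot: [[-0.997, -0.074, -0.003], [-0.074, 0.997, 0.0], [0.003, 0.0, -1.0]]
force: [-0.2, -0.2, 0.8]
opening: 0.602
grasp_force: 0.0
```

>>> {"fn": "play_rows", "kwargs": {"moves": [[[0,0,0,0,0,0],[0,0,0,0,0,0],[0,0,0,0,0,0],[0,0,0,0,0,0],[0,0,0,0,0,0]]], "fingers": -1}}

```text
time_s: 19.75
position: [0.5344, 0.0821, 0.1082]
tcp_rot: [[-0.997, -0.075, 0.001], [-0.075, 0.997, -0.0], [-0.001, -0.0, -1.0]]
force: [-0.5, 0.2, 0.8]
opening: 0.312
grasp_force: 29.8
```

>>> {"fn": "play_rows", "kwargs": {"moves": [[[0,0,0,0,0,0],[0,0,0,0,0,0],[0,0,0,0,0,0]]]}}

```text
time_s: 20.05
position: [0.5345, 0.0821, 0.1082]
tcp_rot: [[-0.997, -0.075, 0.001], [-0.075, 0.997, 0.0], [-0.001, 0.0, -1.0]]
force: [-0.5, 0.4, 2.3]
opening: 0.313
grasp_force: 29.8
```

>>> {"fn": "play_rows", "kwargs": {"moves": [[[0,0,-3,0,0,0],[0,0,-7,0,0,0],[0,0,-10,0,0,0],[0,0,-15,0,0,0],[0,0,-15,0,0,0]]]}}

```text
time_s: 20.55
position: [0.5342, 0.082, 0.1589]
tcp_rot: [[-0.997, -0.075, -0.0], [-0.075, 0.997, -0.0], [0.0, -0.0, -1.0]]
force: [-0.4, -0.6, -2.8]
opening: 0.314
grasp_force: 29.8
```

>>> {"fn": "play_rows", "kwargs": {"moves": [[[0,0,-15,0,0,0],[0,0,-12,0,0,0],[0,0,-8,0,0,0],[0,0,-5,0,0,0],[0,0,0,0,0,0]]]}}

```text
time_s: 21.05
position: [0.5346, 0.082, 0.1986]
tcp_rot: [[-0.997, -0.075, 0.001], [-0.075, 0.997, -0.0], [-0.001, -0.0, -1.0]]
force: [-0.2, -0.1, -1.9]
opening: 0.315
grasp_force: 29.8
```

>>> {"fn": "play_rows", "kwargs": {"moves": [[[1.7,-7.7,0,0,0,0],[3.3,-15.3,0,0,0,0],[5,-23,0,0,0,0],[7,-30.6,0,0,0,0],[8,-30.6,0,0,0,0]]]}}

```text
time_s: 21.55
position: [0.5167, -0.0287, 0.1974]
tcp_rot: [[-0.997, -0.076, -0.001], [-0.076, 0.997, -0.0], [0.001, -0.0, -1.0]]
force: [-1.0, -0.2, -1.5]
opening: 0.314
grasp_force: 29.8
```

>>> {"fn": "play_rows", "kwargs": {"moves": [[[9,-33.7,0,0,0,0],[9,-33.7,0,0,0,0],[9,-33.7,0,0,0,0],[9,-33.7,0,0,0,0],[9,-33.7,0,0,0,0]]]}}

```text
time_s: 22.05
position: [0.4838, -0.2005, 0.1974]
tcp_rot: [[-0.997, -0.074, -0.001], [-0.074, 0.997, 0.0], [0.001, 0.0, -1.0]]
force: [0.5, -0.4, -2.2]
opening: 0.313
grasp_force: 29.8
```

>>> {"fn": "play_rows", "kwargs": {"moves": [[[6,-30.6,0,0,0,0],[4,-30.6,0,0,0,0],[2.4,-23,0,0,0,0],[1.2,-15.3,0,0,0,0],[0,-7.7,0,0,0,0]]]}}

```text
time_s: 22.55
position: [0.4789, -0.3079, 0.1974]
tcp_rot: [[-0.997, -0.073, -0.001], [-0.073, 0.997, 0.0], [0.001, 0.0, -1.0]]
force: [0.6, 0.1, -1.6]
opening: 0.311
grasp_force: 29.8
```

>>> {"fn": "play_rows", "kwargs": {"moves": [[[0,0,10,0,0,0],[0,0,20,0,0,0],[0,0,20,0,0,0],[0,0,15,0,0,0],[0,0,8,0,0,0]]]}}

```text
time_s: 23.05
position: [0.4787, -0.3036, 0.1229]
tcp_rot: [[-0.997, -0.077, -0.003], [-0.077, 0.997, 0.004], [0.003, 0.004, -1.0]]
force: [0.3, 0.4, -1.9]
opening: 0.316
grasp_force: 29.8
```

>>> {"fn": "play_rows", "kwargs": {"moves": [[[0,0,5,0,0,0],[0,0,4,0,0,0],[0,0,3,0,0,0],[0,0,0,0,0,0],[0,0,0,0,0,0]]]}}

```text
time_s: 23.55
position: [0.48, -0.3063, 0.1134]
tcp_rot: [[-0.997, -0.075, 0.001], [-0.075, 0.997, -0.001], [-0.001, -0.001, -1.0]]
force: [0.5, -0.6, -1.9]
opening: 0.318
grasp_force: 29.8
```

>>> {"fn": "play_rows", "kwargs": {"moves": [[[0,0,2,0,0,0],[0,0,1.5,0,0,0],[0,0,1,0,0,0],[0,0,0.6,0,0,0],[0,0,0,0,0,0]]]}}

```text
time_s: 24.05
position: [0.4798, -0.306, 0.1082]
tcp_rot: [[-0.997, -0.075, 0.0], [-0.075, 0.997, -0.0], [-0.0, -0.0, -1.0]]
force: [-0.6, 0.0, 2.3]
opening: 0.313
grasp_force: 29.8
```

>>> {"fn": "play_rows", "kwargs": {"moves": [[[0,0,0,0,0,0],[0,0,0,0,0,0],[0,0,0,0,0,0],[0,0,0,0,0,0]]], "fingers": 0.2}}

```text
time_s: 24.45
position: [0.4798, -0.3062, 0.1078]
tcp_rot: [[-0.997, -0.075, 0.0], [-0.075, 0.997, -0.0], [-0.0, -0.0, -1.0]]
force: [-0.2, -0.8, 0.1]
opening: 0.559
grasp_force: 0.0
```

>>> {"fn": "play_rows", "kwargs": {"moves": [[[0,0,-5,0,0,0],[0,0,-15,0,0,0],[0,0,-20,0,0,0],[0,0,-20,0,0,0],[0,0,0,0,0,0]]]}}

```text
time_s: 24.95
position: [0.4813, -0.3075, 0.1707]
tcp_rot: [[-0.997, -0.075, 0.005], [-0.075, 0.997, -0.005], [-0.004, -0.005, -1.0]]
force: [0.1, 0.1, -0.3]
opening: 0.599
grasp_force: 0.0
```

>>> {"fn": "play_rows", "kwargs": {"moves": [[[-10.6,39.7,0,0,0,0],[-10.6,39.7,0,0,0,0],[-10.6,39.7,0,0,0,0],[-10.6,39.7,0,0,0,0]]]}}

```text
time_s: 25.35
position: [0.5098, -0.143, 0.1672]
tcp_rot: [[-0.997, -0.074, -0.001], [-0.074, 0.997, 0.0], [0.001, 0.001, -1.0]]
force: [0.9, 0.5, 0.1]
opening: 0.599
grasp_force: 0.0
```

>>> {"fn": "play_rows", "kwargs": {"moves": [[[-10.6,39.7,0,0,0,0],[-10.6,39.7,0,0,0,0],[-10.6,39.7,0,0,0,0],[-10.6,39.7,0,0,0,0],[0,0,0,0,0,0]]], "fingers": 1}}

```text
time_s: 25.85
position: [0.5401, 0.0216, 0.1672]
tcp_rot: [[-0.997, -0.081, -0.001], [-0.081, 0.997, 0.002], [0.001, 0.002, -1.0]]
force: [-1.1, -1.1, -0.1]
opening: 0.953
grasp_force: 0.0
```

>>> {"fn": "play_rows", "kwargs": {"moves": [[[0,0,20,0,0,0],[0,0,30,0,0,0],[0,0,30,0,0,0],[0,0,15,0,0,0],[0,0,0,0,0,0]]]}}

```text
time_s: 26.35
position: [0.5383, 0.0165, 0.0702]
tcp_rot: [[-0.997, -0.075, -0.006], [-0.075, 0.997, 0.001], [0.006, 0.001, -1.0]]
force: [-0.4, 0.1, -0.1]
opening: 1.003
grasp_force: 0.0
```

```bash
python3 - <<'E'
from h import *
s=bot.capture("side"); st=bot.read_state(); print(st["position"])
print("px of tip, of box top ctr",(proj(s,[st["position"]+[0,0,-.014],[.5405,.0174,.046]])-[200,100])*2.6)
a=cv2.resize(s["image"][100:330,200:500],None,fx=2.6,fy=2.6,interpolation=cv2.INTER_CUBIC); cv2.imwrite("pics/g1.png",a)
E
```

```text
[0.53935845 0.0164426  0.07156726]
px of tip, of box top ctr [[253.96017239 291.74822431]
 [254.51424522 301.66659246]]
```

View pics/g1.png

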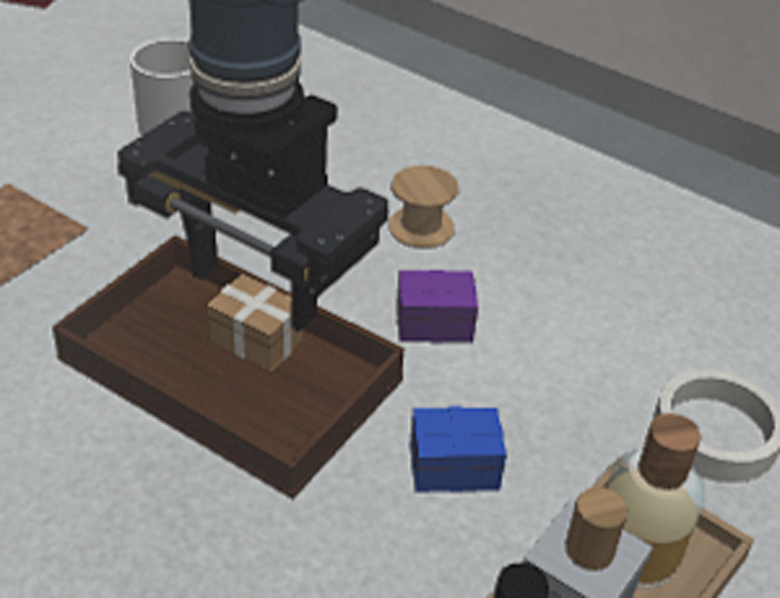

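The box's top centre (256,303) matches the prediction, and the fingers stand on both sides of it. Descend and grip across its 60 mm.

>>> {"fn": "play_rows", "kwargs": {"moves": [[[0,0,10,0,0,0],[0,0,15,0,0,0],[0,0,13,0,0,0],[0,0,8,0,0,0],[0,0,0,0,0,0]]]}}

```text
time_s: 26.9
position: [0.5398, 0.017, 0.0259]
tcp_rot: [[-0.997, -0.075, -0.002], [-0.075, 0.997, 0.0], [0.002, 0.0, -1.0]]
force: [-0.1, 0.0, 0.2]
opening: 1.003
grasp_force: 0.0
```

>>> {"fn": "play_rows", "kwargs": {"moves": [[[0,0,0,0,0,0],[0,0,0,0,0,0],[0,0,0,0,0,0],[0,0,0,0,0,0],[0,0,0,0,0,0]]], "fingers": -1}}

```text
time_s: 27.4
position: [0.5407, 0.017, 0.0273]
tcp_rot: [[-0.997, -0.075, 0.001], [-0.075, 0.997, -0.0], [-0.001, -0.0, -1.0]]
force: [-0.5, -0.2, 2.7]
opening: 0.688
grasp_force: 29.8
```

>>> {"fn": "play_rows", "kwargs": {"moves": [[[0,0,0,0,0,0],[0,0,0,0,0,0]]]}}

```text
time_s: 27.6
position: [0.5407, 0.017, 0.0272]
tcp_rot: [[-0.997, -0.075, 0.001], [-0.075, 0.997, -0.0], [-0.001, -0.0, -1.0]]
force: [-0.3, 1.0, 3.5]
opening: 0.688
grasp_force: 29.8
```

>>> {"fn": "play_rows", "kwargs": {"moves": [[[0,0,-3,0,0,0],[0,0,-7,0,0,0],[0,0,-15,0,0,0],[0,0,-20,0,0,0],[0,0,-20,0,0,0]]]}}

```text
time_s: 28.1
position: [0.5399, 0.0171, 0.0924]
tcp_rot: [[-0.997, -0.075, -0.001], [-0.075, 0.997, 0.0], [0.001, 0.0, -1.0]]
force: [0.9, 0.1, -1.7]
opening: 0.691
grasp_force: 29.8
```

>>> {"fn": "play_rows", "kwargs": {"moves": [[[0,0,-20,0,0,0],[0,0,-10,0,0,0],[0,0,-5,0,0,0],[0,0,0,0,0,0]]]}}

```text
time_s: 28.5
position: [0.5405, 0.017, 0.1272]
tcp_rot: [[-0.997, -0.075, 0.001], [-0.075, 0.997, -0.0], [-0.001, -0.0, -1.0]]
force: [-0.1, 0.1, -0.6]
opening: 0.688
grasp_force: 29.8
```

```bash
python3 - <<'E'
from h import *
for n in ("top","side"):
    p=bot.capture(n)
    d=bot.silhouettes(p,"pad")
    for e in d[:1]:
        m=e["pixels"].astype(np.uint8); c=max(cv2.findContours(m,0,1)[0],key=cv2.contourArea); M=cv2.moments(c); print(n,e["confidence"],m.sum(),back(p,(M["m10"]/M["m00"],M["m01"]/M["m00"]),.004).round(4))
        print(np.array([back(p,q,.004)[:2] for q in cv2.boxPoints(cv2.minAreaRect(c))]).round(3).tolist())
E
```

```text
top 0.75 1603 [0.4945 0.2847 0.004 ]
[[0.546, 0.344], [0.547, 0.233], [0.445, 0.228], [0.444, 0.338]]
side 0.57 1256 [0.4913 0.28   0.004 ]
[[0.446, 0.334], [0.584, 0.353], [0.542, 0.23], [0.417, 0.222]]
```

>>> {"fn": "play_rows", "kwargs": {"moves": [[[0.5,5.4,0,0,0,0],[1,10.8,0,0,0,0],[1.6,16.2,0,0,0,0],[2.1,21.5,0,0,0,0],[2.1,21.5,0,0,0,0]]]}}

```text
time_s: 29.2
position: [0.5267, 0.0935, 0.1267]
tcp_rot: [[-0.997, -0.075, -0.001], [-0.075, 0.997, 0.0], [0.001, 0.0, -1.0]]
force: [0.4, 0.4, -1.3]
opening: 0.69
grasp_force: 29.8
```

>>> {"fn": "play_rows", "kwargs": {"moves": [[[2.2,23.7,0,0,0,0],[2.2,23.7,0,0,0,0],[2.2,23.7,0,0,0,0],[2.2,23.7,0,0,0,0],[2.2,23.7,0,0,0,0]]]}}

```text
time_s: 29.7
position: [0.5064, 0.2113, 0.1268]
tcp_rot: [[-0.997, -0.076, -0.001], [-0.076, 0.997, 0.0], [0.001, 0.0, -1.0]]
force: [0.2, -1.5, -0.7]
opening: 0.689
grasp_force: 29.8
```

>>> {"fn": "play_rows", "kwargs": {"moves": [[[2.1,21.5,0,0,0,0],[2.1,21.5,0,0,0,0],[1.6,16.2,0,0,0,0],[1,10.8,0,0,0,0],[0.5,5.4,0,0,0,0]]]}}

```text
time_s: 30.2
position: [0.494, 0.2849, 0.1268]
tcp_rot: [[-0.997, -0.077, -0.0], [-0.077, 0.997, -0.0], [0.0, -0.0, -1.0]]
force: [0.5, -0.5, -1.3]
opening: 0.691
grasp_force: 29.8
```

>>> {"fn": "play_rows", "kwargs": {"moves": [[[0,0,15,0,0,0],[0,0,25,0,0,0],[0,0,25,0,0,0],[0,0,17,0,0,0],[0,0,8,0,0,0]]]}}

```text
time_s: 30.7
position: [0.4938, 0.2828, 0.0352]
tcp_rot: [[-0.997, -0.074, -0.003], [-0.074, 0.997, -0.001], [0.003, -0.001, -1.0]]
force: [-0.8, -0.2, -0.9]
opening: 0.692
grasp_force: 29.8
```

>>> {"fn": "play_rows", "kwargs": {"moves": [[[0,0,5,0,0,0],[0,0,2,0,0,0],[0,0,0,0,0,0],[0,0,0,0,0,0],[0,0,0,0,0,0]]]}}

```text
time_s: 31.2
position: [0.4951, 0.2838, 0.0306]
tcp_rot: [[-0.997, -0.075, 0.001], [-0.075, 0.997, 0.0], [-0.001, 0.0, -1.0]]
force: [0.6, -0.0, -0.1]
opening: 0.686
grasp_force: 29.8
```

Lower the last ~5 mm to .0252, release and rise.

>>> {"fn": "play_rows", "kwargs": {"moves": [[[0,0,2,0,0,0],[0,0,1.5,0,0,0],[0,0,1,0,0,0],[0,0,0.8,0,0,0],[0,0,0.3,0,0,0]]]}}

```text
time_s: 31.7
position: [0.4946, 0.2836, 0.0252]
tcp_rot: [[-0.997, -0.075, 0.0], [-0.075, 0.997, -0.0], [-0.0, -0.0, -1.0]]
force: [-2.2, -1.3, 8.6]
opening: 0.687
grasp_force: 29.8
```

>>> {"fn": "play_rows", "kwargs": {"moves": [[[0,0,0,0,0,0],[0,0,0,0,0,0]]]}}

```text
time_s: 31.9
position: [0.4946, 0.2836, 0.0252]
tcp_rot: [[-0.997, -0.075, 0.0], [-0.075, 0.997, 0.0], [-0.0, 0.0, -1.0]]
force: [-1.7, -0.6, 7.1]
opening: 0.692
grasp_force: 29.8
```

>>> {"fn": "play_rows", "kwargs": {"moves": [[[0,0,0,0,0,0],[0,0,0,0,0,0],[0,0,0,0,0,0],[0,0,0,0,0,0],[0,0,0,0,0,0]]], "fingers": 1}}

```text
time_s: 32.4
position: [0.4946, 0.2836, 0.024]
tcp_rot: [[-0.997, -0.075, -0.0], [-0.075, 0.997, -0.0], [0.0, -0.0, -1.0]]
force: [0.0, 1.2, 0.6]
opening: 0.983
grasp_force: 0.0
```

>>> {"fn": "play_rows", "kwargs": {"moves": [[[0,0,-8,0,0,0],[0,0,-20,0,0,0],[0,0,-35,0,0,0],[0,0,-40,0,0,0],[0,0,-39,0,0,0]]]}}

```text
time_s: 32.9
position: [0.4943, 0.2835, 0.168]
tcp_rot: [[-0.997, -0.075, -0.0], [-0.075, 0.997, -0.0], [0.0, -0.0, -1.0]]
force: [1.3, 0.4, -0.3]
opening: 1.003
grasp_force: 0.0
```

>>> {"fn": "play_rows", "kwargs": {"moves": [[[0,0,0,0,0,0],[0,0,0,0,0,0]]], "fingers": 0.2}}

```text
time_s: 33.1
position: [0.4951, 0.2838, 0.1678]
tcp_rot: [[-0.997, -0.075, 0.003], [-0.075, 0.997, 0.001], [-0.003, 0.001, -1.0]]
force: [-0.7, 0.5, -1.2]
opening: 0.892
grasp_force: 0.0
```

>>> {"fn": "play_rows", "kwargs": {"moves": [[[3.95,-39.1,0,0,0,0],[3.95,-39.1,0,0,0,0],[3.95,-39.1,0,0,0,0],[3.95,-39.1,0,0,0,0],[3.95,-39.1,0,0,0,0]]]}}

```text
time_s: 33.6
position: [0.4881, 0.0859, 0.1648]
tcp_rot: [[-0.997, -0.076, -0.004], [-0.076, 0.997, 0.0], [0.004, 0.0, -1.0]]
force: [0.9, 0.7, -0.2]
opening: 0.607
grasp_force: 0.0
```

>>> {"fn": "play_rows", "kwargs": {"moves": [[[3.95,-39.1,0,0,0,0],[3.95,-39.1,0,0,0,0],[3.95,-39.1,0,0,0,0],[3.95,-39.1,0,0,0,0],[3.95,-39.1,0,0,0,0]]]}}

```text
time_s: 34.1
position: [0.4832, -0.1103, 0.1648]
tcp_rot: [[-0.997, -0.075, -0.003], [-0.075, 0.997, 0.002], [0.003, 0.002, -1.0]]
force: [0.9, 0.1, -0.8]
opening: 0.603
grasp_force: 0.0
```

>>> {"fn": "play_rows", "kwargs": {"moves": [[[3.95,-39.1,0,0,0,0],[3.95,-39.1,0,0,0,0],[3.95,-39.1,0,0,0,0],[3.95,-39.1,0,0,0,0],[3.95,-39.1,0,0,0,0]]]}}

```text
time_s: 34.6
position: [0.4783, -0.3064, 0.1644]
tcp_rot: [[-0.997, -0.075, -0.003], [-0.075, 0.997, 0.003], [0.003, 0.003, -1.0]]
force: [0.2, -0.4, -0.1]
opening: 0.598
grasp_force: 0.0
```

>>> {"fn": "play_rows", "kwargs": {"moves": [[[0,0,10,0,0,0],[0,0,0,0,0,0],[0,0,0,0,0,0],[0,0,0,0,0,0]]]}}

```text
time_s: 35.0
position: [0.4793, -0.3039, 0.1557]
tcp_rot: [[-0.997, -0.077, -0.002], [-0.077, 0.997, 0.002], [0.001, 0.002, -1.0]]
force: [0.1, -0.2, 0.2]
opening: 0.605
grasp_force: 0.0
```

>>> {"fn": "play_rows", "kwargs": {"moves": [[[0,0,10,0,0,0],[0,0,15,0,0,0],[0,0,13,0,0,0],[0,0,6,0,0,0],[0,0,3,0,0,0]]]}}

```text
time_s: 35.5
position: [0.4794, -0.305, 0.1083]
tcp_rot: [[-0.997, -0.076, -0.001], [-0.076, 0.997, 0.001], [0.001, 0.001, -1.0]]
force: [-0.6, 0.6, 0.3]
opening: 0.597
grasp_force: 0.0
```

>>> {"fn": "play_rows", "kwargs": {"moves": [[[0,0,0,0,0,0],[0,0,0,0,0,0],[0,0,0,0,0,0],[0,0,0,0,0,0]]]}}

```text
time_s: 35.9
position: [0.4799, -0.3059, 0.1097]
tcp_rot: [[-0.997, -0.075, 0.001], [-0.075, 0.997, -0.001], [-0.001, -0.001, -1.0]]
force: [0.3, 0.1, 0.2]
opening: 0.602
grasp_force: 0.0
```

>>> {"fn": "play_rows", "kwargs": {"moves": [[[0,0,1,0,0,0],[0,0,0,0,0,0],[0,0,0,0,0,0],[0,0,0,0,0,0],[0,0,0,0,0,0]]], "fingers": -1}}

```text
time_s: 36.4
position: [0.4796, -0.3055, 0.1082]
tcp_rot: [[-0.997, -0.075, -0.0], [-0.075, 0.997, 0.0], [0.0, 0.0, -1.0]]
force: [0.4, 0.1, -0.2]
opening: 0.314
grasp_force: 29.9
```

>>> {"fn": "play_rows", "kwargs": {"moves": [[[0,0,0,0,0,0],[0,0,0,0,0,0],[0,0,0,0,0,0]]]}}

```text
time_s: 36.7
position: [0.4796, -0.3055, 0.1082]
tcp_rot: [[-0.997, -0.075, -0.0], [-0.075, 0.997, 0.0], [0.0, 0.0, -1.0]]
force: [-0.5, 1.0, 0.4]
opening: 0.31
grasp_force: 29.9
```

>>> {"fn": "play_rows", "kwargs": {"moves": [[[0,0,-3,0,0,0],[0,0,-7,0,0,0],[0,0,-10,0,0,0],[0,0,-15,0,0,0],[0,0,-15,0,0,0]]]}}

```text
time_s: 37.2
position: [0.4797, -0.3057, 0.1594]
tcp_rot: [[-0.997, -0.075, 0.0], [-0.075, 0.997, -0.0], [-0.0, -0.0, -1.0]]
force: [0.8, -0.9, -2.3]
opening: 0.313
grasp_force: 29.9
```

>>> {"fn": "play_rows", "kwargs": {"moves": [[[0,0,-15,0,0,0],[0,0,-12,0,0,0],[0,0,-8,0,0,0],[0,0,-5,0,0,0],[0,0,0,0,0,0]]]}}

```text
time_s: 37.7
position: [0.4799, -0.3059, 0.1989]
tcp_rot: [[-0.997, -0.075, 0.001], [-0.075, 0.997, -0.001], [-0.001, -0.001, -1.0]]
force: [0.4, 0.4, -2.3]
opening: 0.317
grasp_force: 29.9
```

>>> {"fn": "play_rows", "kwargs": {"moves": [[[0,7.7,0,0,0,0],[-1.2,15.3,0,0,0,0],[-2.4,23,0,0,0,0],[-4,30.6,0,0,0,0],[-6,30.6,0,0,0,0]]]}}

```text
time_s: 38.2
position: [0.4841, -0.1952, 0.1975]
tcp_rot: [[-0.997, -0.075, -0.002], [-0.075, 0.997, 0.002], [0.002, 0.002, -1.0]]
force: [0.9, -0.8, -1.3]
opening: 0.313
grasp_force: 29.9
```

>>> {"fn": "play_rows", "kwargs": {"moves": [[[-9,33.7,0,0,0,0],[-9,33.7,0,0,0,0],[-9,33.7,0,0,0,0],[-9,33.7,0,0,0,0],[-9,33.7,0,0,0,0]]]}}

```text
time_s: 38.7
position: [0.5162, -0.0236, 0.1977]
tcp_rot: [[-0.997, -0.076, -0.002], [-0.076, 0.997, 0.001], [0.002, 0.001, -1.0]]
force: [0.3, -0.9, -1.9]
opening: 0.31
grasp_force: 29.9
```

>>> {"fn": "play_rows", "kwargs": {"moves": [[[-8,30.6,0,0,0,0],[-7,30.6,0,0,0,0],[-5,23,0,0,0,0],[-3.3,15.3,0,0,0,0],[-1.7,7.7,0,0,0,0]]]}}

```text
time_s: 39.2
position: [0.5333, 0.0843, 0.1978]
tcp_rot: [[-0.997, -0.077, -0.001], [-0.077, 0.997, 0.0], [0.001, 0.0, -1.0]]
force: [-0.7, -0.0, -1.5]
opening: 0.312
grasp_force: 29.9
```

>>> {"fn": "play_rows", "kwargs": {"moves": [[[0,0,10,0,0,0],[0,0,15,0,0,0],[0,0,5,0,0,0],[0,0,0,0,0,0],[0,0,0,0,0,0]]]}}

```text
time_s: 39.7
position: [0.5343, 0.0817, 0.1682]
tcp_rot: [[-0.997, -0.074, -0.0], [-0.074, 0.997, -0.0], [0.0, -0.0, -1.0]]
force: [1.1, -0.6, -1.3]
opening: 0.311
grasp_force: 29.9
```

>>> {"fn": "play_rows", "kwargs": {"moves": [[[0,0,0,0,0,0],[0,0,0,0,0,0]]]}}

```text
time_s: 39.9
position: [0.5346, 0.0822, 0.1688]
tcp_rot: [[-0.997, -0.075, 0.001], [-0.075, 0.997, -0.0], [-0.001, -0.0, -1.0]]
force: [0.5, 0.2, -1.0]
opening: 0.317
grasp_force: 29.9
```

>>> {"fn": "play_rows", "kwargs": {"moves": [[[0,0,10,0,0,0],[0,0,18,0,0,0],[0,0,14,0,0,0],[0,0,8,0,0,0],[0,0,5,0,0,0]]]}}

```text
time_s: 40.4
position: [0.5338, 0.0825, 0.1123]
tcp_rot: [[-0.997, -0.075, -0.001], [-0.075, 0.997, 0.0], [0.001, 0.0, -1.0]]
force: [-0.1, 0.2, -2.1]
opening: 0.315
grasp_force: 29.9
```

>>> {"fn": "play_rows", "kwargs": {"moves": [[[0,0,0,0,0,0],[0,0,2,0,0,0],[0,0,1.5,0,0,0],[0,0,1,0,0,0],[0,0,0.5,0,0,0]]]}}

```text
time_s: 40.9
position: [0.5344, 0.0824, 0.1085]
tcp_rot: [[-0.997, -0.075, 0.0], [-0.075, 0.997, -0.0], [-0.0, -0.0, -1.0]]
force: [-0.1, 0.5, -1.6]
opening: 0.316
grasp_force: 29.9
```

>>> {"fn": "play_rows", "kwargs": {"moves": [[[0,0,0.3,0,0,0],[0,0,0,0,0,0],[0,0,0,0,0,0]]]}}

```text
time_s: 41.2
position: [0.5344, 0.0825, 0.1082]
tcp_rot: [[-0.997, -0.075, 0.0], [-0.075, 0.997, 0.0], [-0.0, -0.0, -1.0]]
force: [0.6, -0.1, -1.0]
opening: 0.316
grasp_force: 29.9
```

>>> {"fn": "play_rows", "kwargs": {"moves": [[[0,0,0.4,0,0,0],[0,0,0,0,0,0]]]}}

```text
time_s: 41.4
position: [0.5345, 0.0825, 0.1081]
tcp_rot: [[-0.997, -0.075, 0.001], [-0.075, 0.997, 0.0], [-0.001, 0.0, -1.0]]
force: [-1.0, 1.1, 4.0]
opening: 0.316
grasp_force: 30.0
```

>>> {"fn": "play_rows", "kwargs": {"moves": [[[0,0,0,0,0,0],[0,0,0,0,0,0],[0,0,0,0,0,0],[0,0,0,0,0,0]]], "fingers": 0.2}}

```text
time_s: 41.8
position: [0.5342, 0.0824, 0.1074]
tcp_rot: [[-0.997, -0.075, -0.0], [-0.075, 0.997, -0.0], [0.0, -0.0, -1.0]]
force: [0.1, -0.7, 0.2]
opening: 0.562
grasp_force: 0.0
```

>>> {"fn": "play_rows", "kwargs": {"moves": [[[0,0,-5,0,0,0],[0,0,-15,0,0,0],[0,0,-20,0,0,0],[0,0,-20,0,0,0],[0,0,0,0,0,0]]]}}

```text
time_s: 42.3
position: [0.5362, 0.0824, 0.1702]
tcp_rot: [[-0.997, -0.075, 0.006], [-0.075, 0.997, -0.0], [-0.006, -0.001, -1.0]]
force: [0.6, -0.7, -0.3]
opening: 0.598
grasp_force: 0.0
```

>>> {"fn": "play_rows", "kwargs": {"moves": [[[0.4,-39.2,0,0,0,0],[0.4,-39.2,0,0,0,0],[0.4,-39.2,0,0,0,0],[0.4,-39.2,0,0,0,0],[0.4,-39.2,0,0,0,0]]]}}

```text
time_s: 42.8
position: [0.5465, -0.1145, 0.1667]
tcp_rot: [[-0.997, -0.075, -0.001], [-0.075, 0.997, 0.001], [0.001, 0.001, -1.0]]
force: [0.4, 0.1, -0.2]
opening: 0.598
grasp_force: 0.0
```

>>> {"fn": "play_rows", "kwargs": {"moves": [[[0.4,-39.2,0,0,0,0],[0.4,-39.2,0,0,0,0],[0.4,-39.2,0,0,0,0],[0.4,-39.2,0,0,0,0],[0.4,-39.2,0,0,0,0]]]}}

```text
time_s: 43.3
position: [0.5592, -0.3101, 0.1665]
tcp_rot: [[-0.997, -0.075, -0.001], [-0.075, 0.997, 0.001], [0.001, 0.001, -1.0]]
force: [0.1, 0.2, -0.4]
opening: 0.598
grasp_force: 0.0
```

>>> {"fn": "play_rows", "kwargs": {"moves": [[[0,0,14,0,0,0],[0,0,0,0,0,0],[0,0,0,0,0,0],[0,0,0,0,0,0],[0,0,0,0,0,0]]]}}

```text
time_s: 43.8
position: [0.56, -0.3075, 0.1539]
tcp_rot: [[-0.997, -0.077, 0.0], [-0.077, 0.997, -0.0], [-0.0, -0.0, -1.0]]
force: [-0.4, 0.1, -0.2]
opening: 0.598
grasp_force: 0.0
```

```bash
python3 - <<'E'
from h import *
s=bot.capture("side"); st=bot.read_state(); print(st["position"])
a=cv2.resize(s["image"][100:400,180:580],None,fx=1.9,fy=1.9,interpolation=cv2.INTER_CUBIC); cv2.imwrite("pics/r1.png",a)
E
```

```text
[ 0.56005142 -0.30770234  0.15403616]
```

View pics/r1.png

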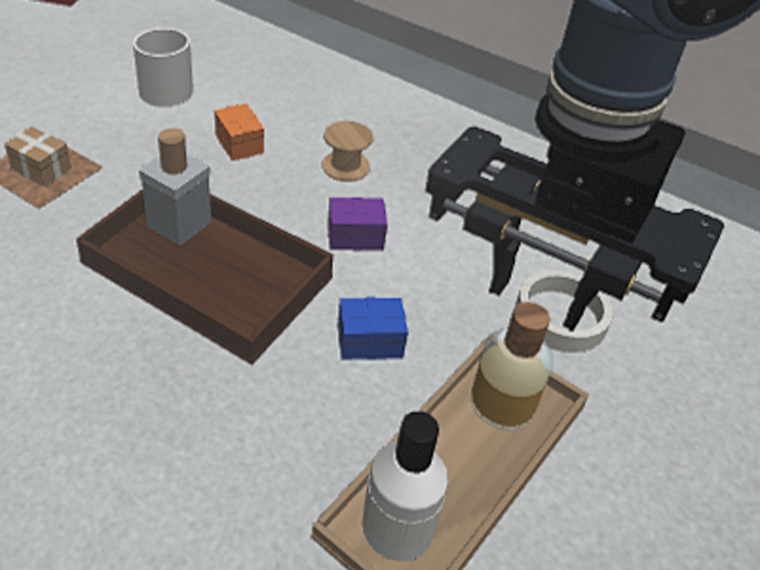

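The tin is back in the caddy and upright, the box is on the pad, and the gripper is over the jar's cork (about 530,325). Descend and grip the jar.

>>> {"fn": "play_rows", "kwargs": {"moves": [[[0,0,10,0,0,0],[0,0,15,0,0,0],[0,0,12,0,0,0],[0,0,6,0,0,0],[0,0,3,0,0,0]]]}}

```text
time_s: 44.35
position: [0.5591, -0.3083, 0.1059]
tcp_rot: [[-0.997, -0.075, -0.002], [-0.075, 0.997, 0.002], [0.002, 0.002, -1.0]]
force: [-0.0, 1.0, 0.2]
opening: 0.599
grasp_force: 0.0
```

>>> {"fn": "play_rows", "kwargs": {"moves": [[[0,0,0,0,0,0],[0,0,0,0,0,0],[0,0,0,0,0,0],[0,0,0,0,0,0],[0,0,0,0,0,0]]]}}

```text
time_s: 44.85
position: [0.5599, -0.3089, 0.108]
tcp_rot: [[-0.997, -0.075, 0.001], [-0.075, 0.997, -0.0], [-0.001, -0.001, -1.0]]
force: [-0.0, -0.3, 0.2]
opening: 0.603
grasp_force: 0.0
```

>>> {"fn": "play_rows", "kwargs": {"moves": [[[0,0,0,0,0,0],[0,0,0,0,0,0],[0,0,0,0,0,0],[0,0,0,0,0,0],[0,0,0,0,0,0]]], "fingers": -1}}

```text
time_s: 45.35
position: [0.5597, -0.3085, 0.1075]
tcp_rot: [[-0.997, -0.075, -0.0], [-0.075, 0.997, 0.0], [0.0, 0.0, -1.0]]
force: [0.8, 0.7, 1.0]
opening: 0.337
grasp_force: 30.0
```

>>> {"fn": "play_rows", "kwargs": {"moves": [[[0,0,0,0,0,0],[0,0,0,0,0,0],[0,0,0,0,0,0]]]}}

```text
time_s: 45.65
position: [0.5597, -0.3085, 0.1075]
tcp_rot: [[-0.997, -0.075, -0.0], [-0.075, 0.997, 0.0], [0.0, 0.0, -1.0]]
force: [-0.2, 1.5, 1.7]
opening: 0.337
grasp_force: 30.0
```

>>> {"fn": "play_rows", "kwargs": {"moves": [[[0,0,-3,0,0,0],[0,0,-7,0,0,0],[0,0,-10,0,0,0],[0,0,-15,0,0,0],[0,0,-15,0,0,0]]]}}

```text
time_s: 46.15
position: [0.5599, -0.3089, 0.1591]
tcp_rot: [[-0.997, -0.075, 0.0], [-0.075, 0.997, -0.0], [-0.0, -0.001, -1.0]]
force: [-0.2, 0.6, -3.3]
opening: 0.341
grasp_force: 30.0
```

>>> {"fn": "play_rows", "kwargs": {"moves": [[[0,0,-15,0,0,0],[0,0,-12,0,0,0],[0,0,-8,0,0,0],[0,0,-5,0,0,0],[0,0,0,0,0,0]]]}}

```text
time_s: 46.65
position: [0.56, -0.3089, 0.1984]
tcp_rot: [[-0.997, -0.075, 0.001], [-0.075, 0.997, -0.001], [-0.001, -0.001, -1.0]]
force: [0.5, -0.1, -3.1]
opening: 0.336
grasp_force: 30.0
```

>>> {"fn": "play_rows", "kwargs": {"moves": [[[-0.1,5.1,0,0,0,0],[-0.2,10.3,0,0,0,0],[-0.4,15.4,0,0,0,0],[-0.5,20.6,0,0,0,0],[-0.5,20.6,0,0,0,0]]]}}

```text
time_s: 47.15
position: [0.5555, -0.2343, 0.1972]
tcp_rot: [[-0.997, -0.075, -0.001], [-0.075, 0.997, 0.001], [0.001, 0.001, -1.0]]
force: [0.6, 0.0, -1.6]
opening: 0.335
grasp_force: 30.0
```

>>> {"fn": "play_rows", "kwargs": {"moves": [[[-0.5,22.7,0,0,0,0],[-0.5,22.7,0,0,0,0],[-0.5,22.7,0,0,0,0],[-0.5,22.7,0,0,0,0],[-0.5,22.7,0,0,0,0]]]}}

```text
time_s: 47.65
position: [0.5493, -0.1206, 0.1977]
tcp_rot: [[-0.997, -0.076, -0.0], [-0.076, 0.997, 0.0], [0.0, 0.0, -1.0]]
force: [0.8, 0.2, -2.7]
opening: 0.336
grasp_force: 30.0
```

>>> {"fn": "play_rows", "kwargs": {"moves": [[[-0.5,20.6,0,0,0,0],[-0.5,20.6,0,0,0,0],[-0.4,15.4,0,0,0,0],[-0.2,10.3,0,0,0,0],[-0.1,5.1,0,0,0,0]]]}}

```text
time_s: 48.15
position: [0.546, -0.0501, 0.1977]
tcp_rot: [[-0.997, -0.077, -0.0], [-0.077, 0.997, -0.0], [0.0, -0.0, -1.0]]
force: [0.2, -0.7, -2.5]
opening: 0.339
grasp_force: 30.0
```

>>> {"fn": "play_rows", "kwargs": {"moves": [[[0,0,10,0,0,0],[0,0,15,0,0,0],[0,0,5,0,0,0],[0,0,0,0,0,0],[0,0,0,0,0,0]]]}}

```text
time_s: 48.65
position: [0.5465, -0.0521, 0.1674]
tcp_rot: [[-0.997, -0.074, 0.0], [-0.074, 0.997, -0.0], [-0.0, -0.0, -1.0]]
force: [0.4, 0.2, -1.9]
opening: 0.336
grasp_force: 30.0
```

>>> {"fn": "play_rows", "kwargs": {"moves": [[[0,0,0,0,0,0],[0,0,0,0,0,0],[0,0,0,0,0,0]]]}}

```text
time_s: 48.95
position: [0.5465, -0.0516, 0.168]
tcp_rot: [[-0.997, -0.075, 0.001], [-0.075, 0.997, -0.0], [-0.001, -0.0, -1.0]]
force: [0.1, -0.4, -2.7]
opening: 0.336
grasp_force: 30.0
```

Target .1075; lower 60.5 in total.

>>> {"fn": "play_rows", "kwargs": {"moves": [[[0,0,10,0,0,0],[0,0,18,0,0,0],[0,0,14,0,0,0],[0,0,8,0,0,0],[0,0,5,0,0,0]]]}}

```text
time_s: 49.45
position: [0.5458, -0.0514, 0.1115]
tcp_rot: [[-0.997, -0.075, -0.001], [-0.075, 0.997, 0.0], [0.001, 0.001, -1.0]]
force: [-0.6, -0.7, -2.5]
opening: 0.34
grasp_force: 30.0
```

>>> {"fn": "play_rows", "kwargs": {"moves": [[[0,0,0,0,0,0],[0,0,2,0,0,0],[0,0,1.5,0,0,0],[0,0,1,0,0,0],[0,0,0.5,0,0,0]]]}}

```text
time_s: 49.95
position: [0.5464, -0.0516, 0.1078]
tcp_rot: [[-0.997, -0.075, 0.0], [-0.075, 0.997, -0.0], [-0.0, -0.0, -1.0]]
force: [0.8, 0.3, -2.3]
opening: 0.336
grasp_force: 30.0
```

>>> {"fn": "play_rows", "kwargs": {"moves": [[[0,0,0.4,0,0,0],[0,0,0,0,0,0],[0,0,0,0,0,0]]]}}

```text
time_s: 50.25
position: [0.5465, -0.0515, 0.1075]
tcp_rot: [[-0.997, -0.075, 0.001], [-0.075, 0.997, -0.0], [-0.001, -0.0, -1.0]]
force: [-0.6, 0.9, -0.1]
opening: 0.336
grasp_force: 30.0
```

>>> {"fn": "play_rows", "kwargs": {"moves": [[[0,0,0.4,0,0,0],[0,0,0,0,0,0]]]}}

```text
time_s: 50.45
position: [0.5466, -0.0515, 0.1074]
tcp_rot: [[-0.997, -0.075, 0.001], [-0.075, 0.997, -0.0], [-0.001, -0.0, -1.0]]
force: [-1.1, 2.0, 5.6]
opening: 0.34
grasp_force: 30.0
```

>>> {"fn": "play_rows", "kwargs": {"moves": [[[0,0,0,0,0,0],[0,0,0,0,0,0],[0,0,0,0,0,0],[0,0,0,0,0,0]]], "fingers": 0.2}}

```text
time_s: 50.85
position: [0.5462, -0.0516, 0.1065]
tcp_rot: [[-0.997, -0.075, -0.0], [-0.075, 0.997, -0.0], [0.0, -0.0, -1.0]]
force: [0.1, 0.8, 0.4]
opening: 0.573
grasp_force: 0.0
```

>>> {"fn": "play_rows", "kwargs": {"moves": [[[0,0,-5,0,0,0],[0,0,-15,0,0,0],[0,0,-23,0,0,0],[0,0,-30,0,0,0],[0,0,0,0,0,0]]]}}

```text
time_s: 51.35
position: [0.5489, -0.0523, 0.1836]
tcp_rot: [[-0.997, -0.075, 0.008], [-0.075, 0.997, -0.003], [-0.008, -0.003, -1.0]]
force: [-0.4, -1.1, 0.0]
opening: 0.597
grasp_force: 0.0
```

>>> {"fn": "play_rows", "kwargs": {"moves": [[[23.6,-34.3,0,0,0,0],[23.6,-34.3,0,0,0,0],[23.6,-34.3,0,0,0,0],[23.6,-34.3,0,0,0,0]]]}}

```text
time_s: 51.75
position: [0.4613, -0.1963, 0.1794]
tcp_rot: [[-0.997, -0.076, -0.0], [-0.076, 0.997, 0.0], [0.0, 0.0, -1.0]]
force: [1.8, 0.2, -0.9]
opening: 0.6
grasp_force: 0.0
```

>>> {"fn": "play_rows", "kwargs": {"moves": [[[23.6,-34.3,0,0,0,0],[23.6,-34.3,0,0,0,0],[23.6,-34.3,0,0,0,0],[0,0,0,0,0,0],[0,0,0,0,0,0]]]}}

```text
time_s: 52.25
position: [0.3988, -0.3037, 0.1793]
tcp_rot: [[-0.997, -0.072, -0.001], [-0.072, 0.997, 0.001], [0.0, 0.001, -1.0]]
force: [-0.0, 0.5, -0.9]
opening: 0.602
grasp_force: 0.0
```

>>> {"fn": "play_rows", "kwargs": {"moves": [[[0,0,10,0,0,0],[0,0,0,0,0,0],[0,0,0,0,0,0],[0,0,0,0,0,0],[0,0,0,0,0,0]]]}}

```text
time_s: 52.75
position: [0.4, -0.303, 0.1698]
tcp_rot: [[-0.997, -0.076, 0.0], [-0.076, 0.997, -0.0], [-0.0, -0.0, -1.0]]
force: [-0.7, 0.4, 0.0]
opening: 0.598
grasp_force: 0.0
```

>>> {"fn": "play_rows", "kwargs": {"moves": [[[0,0,10,0,0,0],[0,0,15,0,0,0],[0,0,12,0,0,0],[0,0,6,0,0,0],[0,0,3.5,0,0,0]]]}}

```text
time_s: 53.25
position: [0.3993, -0.3031, 0.1223]
tcp_rot: [[-0.997, -0.075, -0.001], [-0.075, 0.997, 0.001], [0.001, 0.001, -1.0]]
force: [0.3, 0.3, 0.0]
opening: 0.599
grasp_force: 0.0
```

>>> {"fn": "play_rows", "kwargs": {"moves": [[[0,0,0,0,0,0],[0,0,0,0,0,0],[0,0,0,0,0,0],[0,0,0,0,0,0]]]}}

```text
time_s: 53.65
position: [0.3998, -0.3036, 0.1237]
tcp_rot: [[-0.997, -0.075, 0.001], [-0.075, 0.997, -0.001], [-0.001, -0.001, -1.0]]
force: [-1.0, 0.3, 0.1]
opening: 0.6
grasp_force: 0.0
```

>>> {"fn": "play_rows", "kwargs": {"moves": [[[0,0,0,0,0,0],[0,0,0,0,0,0],[0,0,0,0,0,0],[0,0,0,0,0,0],[0,0,0,0,0,0]]], "fingers": -1}}

```text
time_s: 54.15
position: [0.3995, -0.3032, 0.1232]
tcp_rot: [[-0.997, -0.075, -0.0], [-0.075, 0.997, 0.0], [0.0, 0.0, -1.0]]
force: [0.7, 0.2, 1.1]
opening: 0.29
grasp_force: 30.0
```

>>> {"fn": "play_rows", "kwargs": {"moves": [[[0,0,0,0,0,0],[0,0,0,0,0,0],[0,0,0,0,0,0]]]}}

```text
time_s: 54.45
position: [0.3995, -0.3033, 0.1232]
tcp_rot: [[-0.997, -0.075, -0.0], [-0.075, 0.997, 0.0], [0.0, 0.0, -1.0]]
force: [0.3, 0.9, -0.0]
opening: 0.287
grasp_force: 30.0
```

>>> {"fn": "play_rows", "kwargs": {"moves": [[[0,0,-3,0,0,0],[0,0,-7,0,0,0],[0,0,-10,0,0,0],[0,0,-15,0,0,0],[0,0,-15,0,0,0]]]}}

```text
time_s: 54.95
position: [0.3996, -0.3034, 0.1744]
tcp_rot: [[-0.997, -0.075, 0.0], [-0.075, 0.997, -0.0], [-0.0, -0.0, -1.0]]
force: [0.4, -0.2, -2.3]
opening: 0.293
grasp_force: 30.0
```

>>> {"fn": "play_rows", "kwargs": {"moves": [[[0,0,-15,0,0,0],[0,0,-12,0,0,0],[0,0,-8,0,0,0],[0,0,-5,0,0,0],[0,0,0,0,0,0]]]}}

```text
time_s: 55.45
position: [0.3998, -0.3036, 0.214]
tcp_rot: [[-0.997, -0.075, 0.001], [-0.075, 0.997, -0.001], [-0.001, -0.001, -1.0]]
force: [1.1, -1.0, -1.7]
opening: 0.287
grasp_force: 30.0
```

>>> {"fn": "play_rows", "kwargs": {"moves": [[[-2.1,6.1,0,0,0,0],[-4.1,12.2,0,0,0,0],[-6.2,18.3,0,0,0,0],[-8.2,24.4,0,0,0,0],[-8.2,24.4,0,0,0,0]]]}}

```text
time_s: 55.95
position: [0.4216, -0.214, 0.2126]
tcp_rot: [[-0.997, -0.075, -0.001], [-0.075, 0.997, 0.002], [0.001, 0.002, -1.0]]
force: [0.4, -0.7, -3.0]
opening: 0.289
grasp_force: 30.0
```

>>> {"fn": "play_rows", "kwargs": {"moves": [[[-9,26.9,0,0,0,0],[-9,26.9,0,0,0,0],[-9,26.9,0,0,0,0],[-9,26.9,0,0,0,0],[-9,26.9,0,0,0,0]]]}}

```text
time_s: 56.45
position: [0.456, -0.0762, 0.2127]
tcp_rot: [[-0.997, -0.076, -0.002], [-0.076, 0.997, 0.001], [0.002, 0.001, -1.0]]
force: [0.1, -0.4, -2.2]
opening: 0.289
grasp_force: 30.0
```

>>> {"fn": "play_rows", "kwargs": {"moves": [[[-8.2,24.4,0,0,0,0],[-8.2,24.4,0,0,0,0],[-6.2,18.3,0,0,0,0],[-4.1,12.2,0,0,0,0],[-2.1,6.1,0,0,0,0]]]}}

```text
time_s: 56.95
position: [0.4784, 0.0104, 0.2128]
tcp_rot: [[-0.997, -0.077, -0.001], [-0.077, 0.997, 0.0], [0.001, 0.0, -1.0]]
force: [-0.6, -0.7, -2.5]
opening: 0.289
grasp_force: 30.0
```

>>> {"fn": "play_rows", "kwargs": {"moves": [[[0,0,10,0,0,0],[0,0,15,0,0,0],[0,0,5,0,0,0],[0,0,0,0,0,0],[0,0,0,0,0,0]]]}}

```text
time_s: 57.45
position: [0.479, 0.0082, 0.1832]
tcp_rot: [[-0.997, -0.074, -0.0], [-0.074, 0.997, -0.0], [0.0, -0.0, -1.0]]
force: [-0.3, -0.5, -1.0]
opening: 0.292
grasp_force: 30.0
```

>>> {"fn": "play_rows", "kwargs": {"moves": [[[0,0,0,0,0,0],[0,0,0,0,0,0],[0,0,0,0,0,0]]]}}

```text
time_s: 57.75
position: [0.4791, 0.0087, 0.1836]
tcp_rot: [[-0.997, -0.075, 0.001], [-0.075, 0.997, -0.0], [-0.001, -0.0, -1.0]]
force: [0.0, 0.3, -1.8]
opening: 0.289
grasp_force: 30.0
```

>>> {"fn": "play_rows", "kwargs": {"moves": [[[0,0,10,0,0,0],[0,0,18,0,0,0],[0,0,14,0,0,0],[0,0,8,0,0,0],[0,0,5,0,0,0]]]}}

```text
time_s: 58.25
position: [0.4785, 0.0089, 0.1273]
tcp_rot: [[-0.997, -0.075, -0.001], [-0.075, 0.997, 0.0], [0.001, 0.0, -1.0]]
force: [0.1, 0.5, -2.0]
opening: 0.29
grasp_force: 30.0
```

>>> {"fn": "play_rows", "kwargs": {"moves": [[[0,0,0,0,0,0],[0,0,2,0,0,0],[0,0,1.5,0,0,0],[0,0,1,0,0,0],[0,0,0.5,0,0,0]]]}}

```text
time_s: 58.75
position: [0.479, 0.0087, 0.1234]
tcp_rot: [[-0.997, -0.075, 0.0], [-0.075, 0.997, -0.0], [-0.0, -0.0, -1.0]]
force: [0.0, -0.5, -1.7]
opening: 0.29
grasp_force: 30.0
```

>>> {"fn": "play_rows", "kwargs": {"moves": [[[0,0,0.4,0,0,0],[0,0,0,0,0,0],[0,0,0,0,0,0]]]}}

```text
time_s: 59.05
position: [0.4791, 0.0088, 0.1232]
tcp_rot: [[-0.997, -0.075, 0.001], [-0.075, 0.997, -0.0], [-0.001, -0.0, -1.0]]
force: [0.2, 0.9, 1.4]
opening: 0.289
grasp_force: 30.0
```

>>> {"fn": "play_rows", "kwargs": {"moves": [[[0,0,0.2,0,0,0],[0,0,0,0,0,0],[0,0,0,0,0,0],[0,0,0,0,0,0]]], "fingers": 0.2}}

```text
time_s: 59.45
position: [0.4789, 0.0087, 0.1226]
tcp_rot: [[-0.997, -0.075, -0.0], [-0.075, 0.997, -0.0], [0.0, -0.0, -1.0]]
force: [0.4, -0.0, 0.5]
opening: 0.55
grasp_force: 0.0
```

>>> {"fn": "play_rows", "kwargs": {"moves": [[[0,0,-5,0,0,0],[0,0,-15,0,0,0],[0,0,-30,0,0,0],[0,0,-35,0,0,0],[0,0,-35,0,0,0]]]}}

```text
time_s: 59.95
position: [0.4785, 0.0088, 0.244]
tcp_rot: [[-0.997, -0.075, -0.001], [-0.075, 0.997, 0.0], [0.001, 0.0, -1.0]]
force: [0.7, -0.5, -0.3]
opening: 0.599
grasp_force: 0.0
```

>>> {"fn": "play_rows", "kwargs": {"moves": [[[8,38,0,0,0,0],[16,36,0,0,0,0],[16,36,0,0,0,0],[16,36,0,0,0,0],[16,36,0,0,0,0]]]}}

```text
time_s: 60.45
position: [0.3925, 0.186, 0.2431]
tcp_rot: [[-0.997, -0.075, 0.001], [-0.075, 0.997, 0.0], [-0.001, 0.0, -1.0]]
force: [0.7, -0.3, -0.2]
opening: 0.599
grasp_force: 0.0
```

>>> {"fn": "play_rows", "kwargs": {"moves": [[[16,36,0,0,0,0],[16,36,0,0,0,0],[16,36,0,0,0,0],[16,36,0,0,0,0],[16,36,0,0,0,0]]]}}

```text
time_s: 60.95
position: [0.2991, 0.3596, 0.243]
tcp_rot: [[-0.997, -0.075, 0.001], [-0.075, 0.997, 0.0], [-0.001, 0.0, -1.0]]
force: [0.9, 0.7, 0.3]
opening: 0.599
grasp_force: 0.0
```

```bash
python3 - <<'E'
from h import *
p=bot.capture("top"); s=bot.capture("side"); st=bot.read_state(); print(st["position"],st["time_s"])
f=lambda a:cv2.resize(a,(780,290),interpolation=cv2.INTER_CUBIC)
cv2.imwrite("pics/end.png",np.vstack([f(p["image"][165:285,180:500]),f(s["image"][150:290,150:520])]))
E
```

```text
[0.29791843 0.36144913 0.24305744] 61.05
```

View pics/end.png

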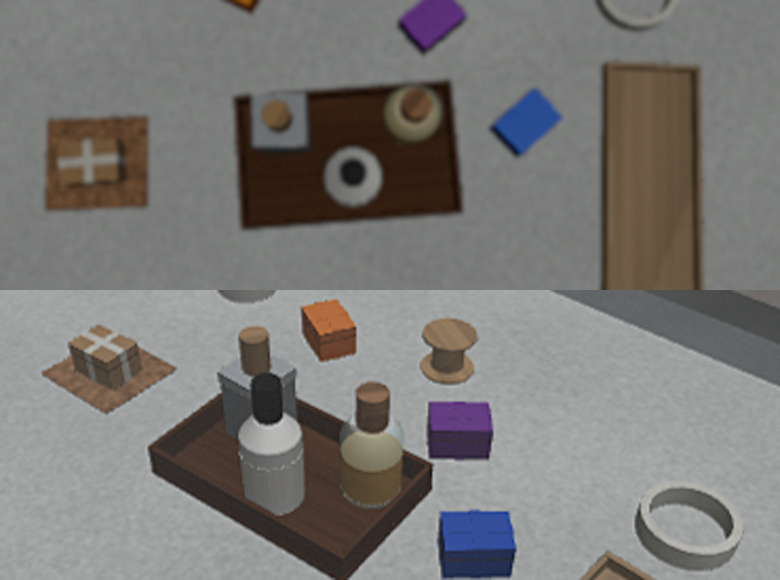

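Everything is in place: the box is centred on the pad once parallax is allowed for, and the tin, bottle and jar are back on their spots and upright.

```bash
python3 -c "
from rig import bot
print(bot.hand_in())"
```

```text
the job is handed in; nothing more can be done
None
```

The job is handed in: the gift box is in the middle of the cork pad, and the jar, bottle and tin are back upright on their original spots in the caddy, finished at about 61 s.

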